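# Load the sign-in tablet into its kiosk enclosure

### The arm

A 7-joint arm with a two-finger parallel gripper is mounted at the origin on the work surface. World frame = base frame: x ahead of the robot, y to its left, z up, the work surface at z = 0. Lengths are in m, angles in rad, forces in N, time in s.
With the tool pointing down it reaches from about 0.4 to 0.85 m from the base axis. Payload 4.5 kg.
Tool frame: the origin (TCP) lies on the centre line of the jaws, within the pads' length; the fingertips stand 25 mm ahead of it and the grasp point (between the pads) lies 6 mm ahead of it; z points along the fingers, y is the direction in which the jaws open and shut (so a half turn about z gives the same grasp; the last joint's range is limited). The gripper opens to 88 mm and grips with 3 to 60 N. Pads are 18 mm wide; open, the fingers measure 123 mm over their backs; the gripper's body (75 mm by 187 mm) begins 45 mm behind the grasp point.
Start: joints at [-1.178, 0.689, -0.195, 1.565, 0.157, 0.902, -0.215], TCP at [0.219, 0.585, 0.264] pointing down, gripper open.
Joint ranges: [-3.01, 3.01], [-0.46, 2.08], [-1.47, 1.51], [0.13, 2.56], [-1, 4.14], [0.04, 2.09], [-2.66, 2.66]. Speed limits (rad/s): [2.57, 2.57, 3.14, 3.14, 3.14, 3.14, 3.14].

### API

Orientations are given as a unit quaternion [x, y, z, w].
In Python, from plant import r, eyes gives the robot as it stands.
- The arm moves only by the tool servo_tool, never from a script. Its argument "deltas" is a list of rows, each an object of numbers: "dx", "dy", "dz": the shift along the tool's x, y, z in units of 60 mm (1.0 is 60 mm); "ax", "ay", "az": the turn, a rotation vector about the tool's x, y, z in units of 6 degrees (1.0 is 6 degrees); "hand": the finger opening in mm, from 0 to 88.1. A call has 1 to 10 rows; each row is the pose to reach, as a shift and turn from the pose commanded when the call began, along the tool's axes at that moment; what a row does not reach only later rows make up. A row lasts 1/8 s, in which the tool goes at most 62.5 mm and 10.7 degrees, less where a joint would pass 70% of its speed; a pose out of reach is approached as far as the arm can. A call with a gripper value outside its range is refused whole. The fingers move at their own pace and stop on an object; "newtons" is the grip in N (left out, the last holds). Time passes only in rows, so rows that repeat a pose let the fingers close. It gives the time, the measured TCP pose, the force and the opening at its end, in the units of the state.
- r.get_state(): the state, without advancing time (a new reading comes with each control period).
- eyes.snapshot(name): name is "side" or "top" or "wrist"; returns (picture, depth): 420x560x3 uint8, red, green, blue; 420x560 float32, m along the optical axis (not along the pixel's ray), 0 where there is no reading.
- eyes.camera_model(name): a dict with "fx", "fy", "cx", "cy" (pixels), "pose" (4x4, takes a point from camera to world coordinates). Camera axes: x right, y up, looking along -z (the intrinsics and any distortion apply to the point x, -y, -z); pixel columns grow to the right and rows downward; lengths in m; the calibration is good to about 2 mm. A picture is of the moment at which its call begins: read the wrist's pose just before it. camera_model takes no time and is no camera call; for the wrist camera it gives the pose at the moment of the call.
- r.finish_job(): hands the job in, once; it reports no verdict.
The state is a dict: "clock": time; "q": joint angles; "qd": joint speeds; "joint_torque": joint torques, N m; "tool_pos": TCP position; "eef_rot": TCP orientation; "contact_force": force on the tool from outside, world axes, zero at the start; "moment": the same for the moment, N m; "opening": opening from 0.0 (shut) to 1.0 (fully open).
Only numpy, scipy, OpenCV 4.12 (cv2) and the standard library are available. Lean on these libraries where they do the work, as an engineer would, in place of code of your own. Each camera call takes 0.05 s, during which the arm holds its last target.

### The job

Fit the blue-cased tablet into the open kiosk enclosure: slide it flat over the loading lip into the pan until it sits flush against the back rail, holding the tamper switch's lever in, and flush against the end rail. Then swing the black bezel frame fully shut over it and push the bolt fully home into its staple. Leave the mouse, the glasses case and the blue table sign alone.

Things in the scene. Friction and masses are not known exactly. Their poses are not given: they have to be found in the camera images.
- tablet: Loose tablet in a blue bumper case, screen up, lying flat: 200 mm along its x, 125 mm along its y, 12 mm thick, about 0.45 kg. Origin: centre of its underside. Too wide to grasp; push its edges (2 to 7 N slides it, in small jumps where friction is high). Starts on the desk before the loading lip, askew by up to 0.25 rad, its end 18 to 40 mm short of the end rail's line.
- kiosk: Steel kiosk enclosure fixed flat on the desk. Origin on the desk; x towards the end rail, y towards the back rail, z up (all mm). Grey pan, floor 4 above the desk, x -120 to +130, y -80 to +100; its -x and -y sides are open. Bolt staple: 42 high, at x 118 to 126, y -77 to -51, beside the end rail. Tablet home: its origin at x 0, y 2.5, z 4, its x axis along kiosk x.
- lip (a point): Middle of the foot of the bevelled aluminium loading lip, at kiosk (-9, -106, 0) mm. The lip, 222 mm wide along kiosk x (-120 to +102), rises along kiosk +y from the desk to the pan floor (4 mm) at y = -80.
- back_rail (a point): Point on the back rail's inner face, at kiosk (-50, 65, 19) mm. The rail runs along kiosk x from -112 to +112, its inner face at y = 65, its top 19 mm above the desk, with a gap for the switch lever at x = 4 to 52.
- end_rail (a point): Point on the end rail's inner face, at kiosk (100, 0, 19) mm. The rail runs along kiosk y from -78 to +65, its inner face at x = 100, its top 19 mm above the desk.
- lever (a joint): Spring lever of the tamper switch, rad: 0 free, 0.25 when the tablet is flush against the back rail, stop at 0.30. The switch counts as held in above 0.18. Needs about 0.5 N; the tablet's own friction holds it in.
- lever_roller (a point): Centre of the red roller (10 mm across) at the end of the steel lever of the black switch. It sticks 9 mm out of the gap in the back rail when free and swings back into the gap when pushed along kiosk +y.
- frame (a joint): Angle of the black bezel frame, rad: 0 fully shut (flat), grows as it opens, to 1.95; starts standing open at 1.5 to 1.9. Stiff friction hinge: it stays where it is left and must be pushed all the way down (1 to 4 N at its free edge). Flanges 11 mm deep hang from its free edge and its -x edge and foul a tablet that is over 12 mm from home.
- frame_hinge (a point): Middle of the frame's hinge line, which is parallel to kiosk x, at kiosk x = 0, y = +94, z = +20.5 mm (fixed).
- frame_edge (a point): Middle of the frame's free edge, 174 mm from the hinge line. Shut, the 3 mm plate covers kiosk x -115 to +110, y -80 to +92 mm, its top 22 mm above the desk; its screen opening is x -85 to +85, y -48 to +50. The strip along the free edge is thus 32 mm wide; the bolt sits on it at x 26 to 106.
- bolt (a joint): Travel of the sliding bolt on the frame, m: 0 to 0.003 at the start (drawn back), 0.018 fully home in the staple; slides along kiosk +x with about 1.2 N friction.
- bolt_knob (a point): Top centre of the bolt's steel knob, a stud 16 mm across and 22 mm high on the frame's outer face, 158 mm from the hinge line. With the frame shut it stands upright at kiosk x = 58 (drawn back), y = -64, from 30 to 52 mm above the desk.
- mouse: Black computer mouse, 100 x 58 x 33 mm. Bystander.
- glasses_case: Grey glasses case, 160 x 62 x 39 mm. Bystander.
- table_sign: Blue sign plate on a white pole with a round foot, 227 mm high, foot 90 mm across. Bystander.
Mind the look-alikes: they are no part of the job. Several things look just like the tablet: the one meant starts farthest to the robot's left.

How it is judged:
On the way, in this order (a step that is already met when the one before it is completed fails the run):
1. With the frame still open, the tablet lies flush against both rails and holds the switch lever in (value of joint lever above 0.18 rad and value of joint frame above 0.8 rad and x of tablet in the frame of kiosk above -0.003 m and y of tablet in the frame of kiosk above -0.0005 m and angle between the x axis of tablet and the x axis of kiosk, either way round below 0.03 rad), for 0.2 s.
2. The frame is fully shut with the lever still held in (value of joint frame below 0.03 rad and value of joint lever above 0.18 rad), for 0.1 s.
3. The bolt is home (value of joint bolt above 0.014 m and value of joint frame below 0.03 rad), for 0.1 s.
At the end, for the whole second after the job is handed in: The tablet lies flat in the pan at rest, within 3 mm of both rails and square to them within 0.03 rad; the lever is held in beyond 0.18 rad; the frame is shut within 0.03 rad; the bolt is out by at least 14 mm of its 18; mouse, glasses case and sign have not moved by more than 20 mm (all of step 3 and value of joint lever above 0.18 rad and x of tablet in the frame of kiosk between -0.003 and 0.003 m and y of tablet in the frame of kiosk between -0.0005 and 0.005 m and z of tablet in the frame of kiosk below 0.007 m and angle between the x axis of tablet and the x axis of kiosk, either way round below 0.03 rad and linear speed of tablet below 0.01 m/s); the robot touches nothing.
It fails at once if The tablet is tipped up instead of slid flat (angle between tablet's own z axis and vertical above 0.3 rad).
It fails at once if A bystander is moved by more than 20 mm (distance of any of mouse, glasses_case, table_sign from where it was at the start of the episode above 0.02 m).
It also fails if it takes over 72 s, if anything falls off the work surface, if the arm or the gripper's body presses on something with over 40 N, if the wrist force passes 120 N, or if a joint passes its speed limit or range.

## Working session

There is one attempt and no reset: what is moved stays moved. The work goes in short steps, Python scripts to look and compute and a tool call to move; the robot and the scene stay as the last step left them, time stands still between calls to the robot, and variables do not carry over. Pictures are saved under pics/ and viewed, and the job is handed in when it is done.

Besides the shell and the picture viewer there is one more tool, called after "Emit:" as a command line: name --argument value ..., lists and objects as JSON in quotes. servo_tool: Moves the arm, as the interface text tells. Its arguments: {"type":"object","properties":{"deltas":{"type":"array","items":{"type":"object","properties":{"dx":{"type":"number"},"dy":{"type":"number"},"dz":{"type":"number"},"ax":{"type":"number"},"ay":{"type":"number"},"az":{"type":"number"},"hand":{"type":"number"}}}},"newtons":{"type":"number"}},"required":["deltas"]}

```bash
ls; mkdir -p pics
python3 - <<'E'
from plant import r, eyes
import cv2,numpy as np
for n in ["side","top","wrist"]:
    m=eyes.camera_model(n); p,d=eyes.snapshot(n)
    cv2.imwrite(f"pics/{n}0.png",p[:,:,::-1]); np.savez(f"{n}0.npz",p=p,d=d,**{k:np.array(v) for k,v in m.items() if not isinstance(v,str)})
    print(n,{k:np.round(v,4).tolist() if not isinstance(v,str) else v for k,v in m.items()})
print(r.get_state())
E
```

```text
pics
side {'fx': 441.7189, 'fy': 441.7189, 'cx': 282.328, 'cy': 206.8887, 'pose': [[0.8088, 0.3657, -0.4605, 0.016], [-0.5876, 0.5317, -0.6099, -0.6632], [0.0219, 0.7639, 0.6449, 0.7972], [0.0, 0.0, 0.0, 1.0]]}
top {'fx': 442.561, 'fy': 442.561, 'cx': 268.6443, 'cy': 199.9087, 'pose': [[-0.0008, 0.9994, -0.0348, 0.4756], [-1.0, -0.0008, 0.0017, 0.0335], [0.0017, 0.0348, 0.9994, 1.391], [0.0, 0.0, 0.0, 1.0]]}
wrist {'fx': 296.3495, 'fy': 296.3495, 'cx': 277.2357, 'cy': 207.6822, 'pose': [[0.3508, -0.8997, -0.2598, 0.1526], [0.9365, 0.3366, 0.0985, 0.6095], [-0.0012, -0.2779, 0.9606, 0.3838], [0.0, 0.0, 0.0, 1.0]]}
{'clock': 0.15, 'q': array([-1.17820436,  0.68977346, -0.19454667,  1.5660495 ,  0.15733056,
        0.90247322, -0.21509461]), 'qd': array([-8.78459701e-05, -1.12596455e-03, -1.54177013e-03, -3.30559137e-03,
        6.39096475e-04, -3.23161372e-03,  1.96404020e-03]), 'joint_torque': array([-9.20630264e-04, -5.27867568e+01, -1.26867380e+00, -1.53589207e+01,
       -5.25567785e-02,  3.95106501e-03,  9.96186191e-05]), 'tool_pos': array([0.21934577, 0.58480686, 0.26312071]), 'eef_rot': array([ 1.78387164e-01,  9.83960157e-01, -6.51822158e-04, -6.52858130e-05]), 'contact_force': array([ 0.17998037, -0.02453304, -0.14561247]), 'moment': array([-0.01433312, -0.00518447,  0.0052225 ]), 'opening': 1.0011348070082868}
```

View pics/top0.png

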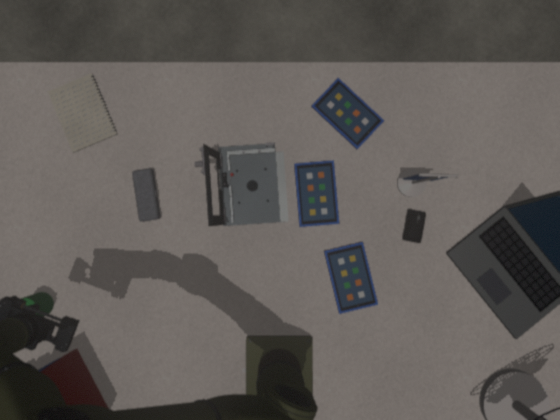

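View pics/side0.png

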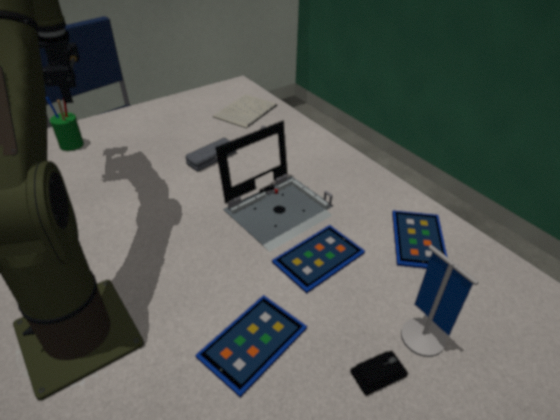

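View pics/wrist0.png

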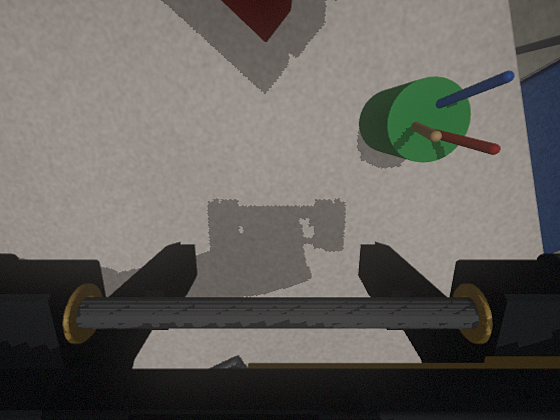

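```bash
cat > h.py <<'E'
import numpy as np,cv2
def load(n): 
    z=np.load(n+'.npz'); return z
def ray(m,u,v):
    d=np.array([(u-m['cx'])/m['fx'],-(v-m['cy'])/m['fy'],-1.0]); P=np.array(m['pose']); return P[:3,3],P[:3,:3]@d
def onplane(m,u,v,z):
    o,d=ray(m,u,v); t=(z-o[2])/d[2]; return o+t*d
def proj(m,p):
    P=np.array(m['pose']); c=P[:3,:3].T@(np.asarray(p)-P[:3,3]); return m['cx']+m['fx']*c[0]/-c[2], m['cy']-m['fy']*c[1]/-c[2]
def crop(p,x0,y0,x1,y1,s,fn,g=2.0):
    c=p[y0:y1,x0:x1,::-1]; c=(255*(c/255.)**(1/g)).astype(np.uint8)
    cv2.imwrite(fn,cv2.resize(c,None,fx=s,fy=s,interpolation=cv2.INTER_CUBIC))
E
python3 - <<'E'
from h import *
t=load('top0'); s=load('side0')
crop(t['p'],195,130,350,240,5,'pics/topc.png')
crop(s['p'],180,110,380,300,4,'pics/sidec.png')
E
```

```text
(no output)
```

View pics/topc.png

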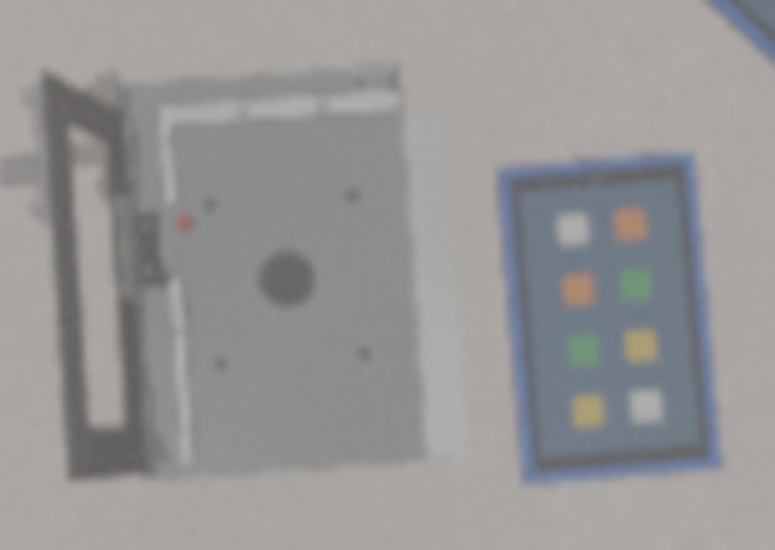

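View pics/sidec.png

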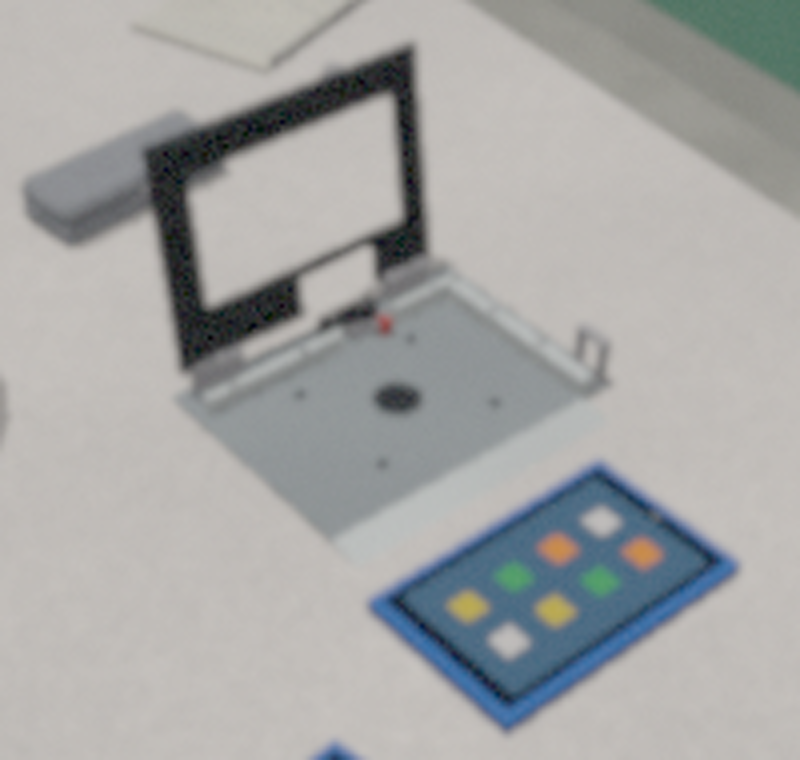

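```bash
cat > fit0.py <<'E'
from h import *
from scipy.optimize import least_squares
t=load('top0'); s=load('side0')
T=lambda x,y:(195+(x+.5)/5-.5,130+(y+.5)/5-.5)
S=lambda x,y:(180+(x+.5)/4-.5,110+(y+.5)/4-.5)
obs=[]
# (model,pixel,kiosk pt)
K=[(t,T(427,457),(-120,-80,4)),(t,T(399,66),(130,-80,4)),(t,T(464,457),(-120,-106,0)),(t,T(399,103),(100,-78,19)),(t,T(185,465),(-112,65,19)),
 (s,S(333,540),(-120,-80,4)),(s,S(180,398),(-120,100,4)),(s,S(358,563),(-120,-106,0))]
def f(p):
    c,si=np.cos(p[2]),np.sin(p[2]); o=[]
    for m,uv,k in K:
        k=np.array(k)/1e3; w=[p[0]+c*k[0]-si*k[1],p[1]+si*k[0]+c*k[1],k[2]]
        o+=list(np.array(proj(m,w))-uv)
    return np.array(o)
r=least_squares(f,[.5,.08,0],loss='soft_l1'); print(r.x); print(np.round(f(r.x).reshape(-1,2),1))
k=r.x
def inv(w):
    c,si=np.cos(k[2]),np.sin(k[2]); d=w[:2]-k[:2]; return np.array([c*d[0]+si*d[1],-si*d[0]+c*d[1]])*1e3
for m,n,C in [(t,'top',[T(497,169),T(693,154),T(720,467),T(525,484)]),(s,'side',[S(600,462),S(739,565),S(507,715),S(370,604)])]:
    W=[onplane(m,u,v,.012) for u,v in C]; print(n,np.round([w[:2] for w in W],4).tolist()); print(' kiosk',np.round([inv(w) for w in W],1).tolist())
    w=np.array(W); print(np.linalg.norm(w-np.roll(w,1,0),axis=1))
print('mouse', onplane(t,414,226,.03), 'case',onplane(t,146,195,.04))
E
python3 fit0.py
```

```text
[0.57113118 0.08440402 0.0638223 ]
[[-0.4  0.4]
 [-0.  -0.6]
 [ 0.4 -0.1]
 [ 0.   0.8]
 [ 1.2 -0.7]
 [ 0.1 -0.6]
 [-1.6 -1.3]
 [ 0.2  0.6]]
top [[0.6378, -0.0483], [0.6472, -0.171], [0.4516, -0.1866], [0.4411, -0.0652]]
 kiosk [[58.1, -136.7], [59.6, -259.7], [-136.6, -262.9], [-139.3, -141.0]]
[0.19745053 0.1230221  0.19623215 0.12190351]
side [[0.6357, -0.0517], [0.6451, -0.1728], [0.4534, -0.183], [0.4386, -0.069]]
 kiosk [[55.8, -139.9], [57.4, -261.4], [-134.5, -259.4], [-142.0, -144.6]]
[0.19789446 0.12145661 0.19191181 0.11504403]
mouse [ 0.44247224 -0.41542979  0.03      ] case [0.537959   0.40569068 0.04      ]
```

```bash
cat > mv.py <<'E'
from h import *
from scipy.spatial.transform import Rotation as R
KP=np.array([0.57113,0.08440,0.0638])
try: KP=np.load('kp.npy')
except Exception: pass
def k2w(x,y,z):
    c,s=np.cos(KP[2]),np.sin(KP[2]); x,y,z=x/1e3,y/1e3,z/1e3
    return np.array([KP[0]+c*x-s*y,KP[1]+s*x+c*y,z])
def w2k(w):
    c,s=np.cos(KP[2]),np.sin(KP[2]); d=np.asarray(w)[:2]-KP[:2]
    return np.array([c*d[0]+s*d[1],-s*d[0]+c*d[1],w[2] if len(w)>2 else 0])*1e3
def plan(w,yaw=None,st=None):
    """TCP world target w, tool-y yaw -> delta units"""
    from plant import r
    st=st or r.get_state(); Rt=R.from_quat(st['eef_rot']); 
    yaw=KP[2] if yaw is None else yaw
    ty=np.array([np.cos(yaw),np.sin(yaw),0]); tz=np.array([0,0,-1.]); G=R.from_matrix(np.c_[np.cross(ty,tz),ty,tz])
    return np.r_[Rt.inv().apply(w-st['tool_pos'])/.06,np.degrees((Rt.inv()*G).as_rotvec())/6]
E
python3 - <<'E'
from mv import *
print(plan(np.array([.45,.35,.30]),1.0).round(2)); 
print(plan(k2w(0,-110,300)).round(2))
E
```

```text
[-4.97 -2.32 -0.61 -0.01  0.    2.03]
[-9.170e+00 -7.420e+00 -6.000e-01 -1.000e-02  1.000e-02  1.097e+01]
```

Emit:
servo_tool --deltas '[{"dx":-1,"dy":-0.46,"dz":-0.6,"az":0.5},{"dx":-2,"dy":-0.93,"dz":-0.6,"az":1},{"dx":-3,"dy":-1.4,"dz":-0.6,"az":1.5},{"dx":-4.0,"dy":-1.86,"dz":-0.6,"az":3},{"dx":-4.97,"dy":-2.32,"dz":-0.6,"az":4.5},{"dx":-5.6,"dy":-3.2,"dz":-0.6,"az":6},{"dx":-6.2,"dy":-4.1,"dz":-0.6,"az":7.5},{"dx":-7,"dy":-5,"dz":-0.6,"az":9},{"dx":-7.7,"dy":-5.8,"dz":-0.6,"az":10.2},{"dx":-8.3,"dy":-6.5,"dz":-0.6,"az":10.97}]'

```text
schema error: expected keys dx, dy, dz, ax, ay, az, hand
```

Emit:
servo_tool --deltas '[{"dx":0},{"dx":0}]'

```text
schema error: expected keys dx, dy, dz, ax, ay, az, hand
```

Run:
```python
from mv import *
print(plan(k2w(0,-110,300)).round(2))
```

```text
[-9.170e+00 -7.420e+00 -6.000e-01 -1.000e-02  1.000e-02  1.097e+01]
```

Emit:
servo_tool --deltas '[{"dx":-1,"dy":-0.46,"dz":-0.6,"ax":0,"ay":0,"az":0.5,"hand":88},{"dx":-2,"dy":-0.93,"dz":-0.6,"ax":0,"ay":0,"az":1,"hand":88},{"dx":-3,"dy":-1.4,"dz":-0.6,"ax":0,"ay":0,"az":2,"hand":88},{"dx":-4,"dy":-1.86,"dz":-0.6,"ax":0,"ay":0,"az":3,"hand":88},{"dx":-4.9,"dy":-2.3,"dz":-0.6,"ax":0,"ay":0,"az":4.5,"hand":88},{"dx":-5.6,"dy":-3.1,"dz":-0.6,"ax":0,"ay":0,"az":6,"hand":88},{"dx":-6.2,"dy":-3.9,"dz":-0.6,"ax":0,"ay":0,"az":7.5,"hand":88},{"dx":-6.9,"dy":-4.7,"dz":-0.6,"ax":0,"ay":0,"az":9,"hand":88},{"dx":-7.5,"dy":-5.4,"dz":-0.6,"ax":0,"ay":0,"az":10.2,"hand":88},{"dx":-8.1,"dy":-6.1,"dz":-0.6,"ax":0,"ay":0,"az":11,"hand":88}]'

```text
clock: 1.4
tool_pos: [0.5449, 0.0742, 0.2997]
eef_rot: [0.686, 0.727, 0.0, -0.0]
contact_force: [1.3, 1.0, -0.2]
opening: 0.996
```

Run:
```python
from mv import *
print(plan(k2w(0,-110,300)).round(2))
```

```text
[-1.69  0.46 -0.01 -0.   -0.   -0.06]
```

Emit:
servo_tool --deltas '[{"dx":-0.9,"dy":0.2,"dz":0,"ax":0,"ay":0,"az":0,"hand":88},{"dx":-1.5,"dy":0.4,"dz":0,"ax":0,"ay":0,"az":0,"hand":88},{"dx":-1.5,"dy":0.4,"dz":0,"ax":0,"ay":0,"az":0,"hand":88}]'

```text
clock: 1.78
tool_pos: [0.5743, -0.0167, 0.2994]
eef_rot: [0.688, 0.726, -0.001, 0.001]
contact_force: [-0.1, -0.2, -0.4]
opening: 0.999
```

Run:
```python
from mv import *
from plant import r,eyes
m=eyes.camera_model('wrist'); p,d=eyes.snapshot('wrist'); np.savez('w1.npz',p=p,d=d,**{k:np.array(m[k]) for k in['fx','fy','cx','cy','pose']})
crop(p,0,0,560,420,1.42,'pics/w1.png')
print(r.get_state()['tool_pos'],m['pose'])
```

```text
[ 0.57379375 -0.01372523  0.29933764] [[ 0.99855269 -0.05132373 -0.0160749   0.57040348]
 [ 0.05377051  0.95893643  0.27847738  0.05432062]
 [ 0.00112231 -0.27893869  0.96030826  0.42008387]
 [ 0.          0.          0.          1.        ]]
```

View pics/w1.png

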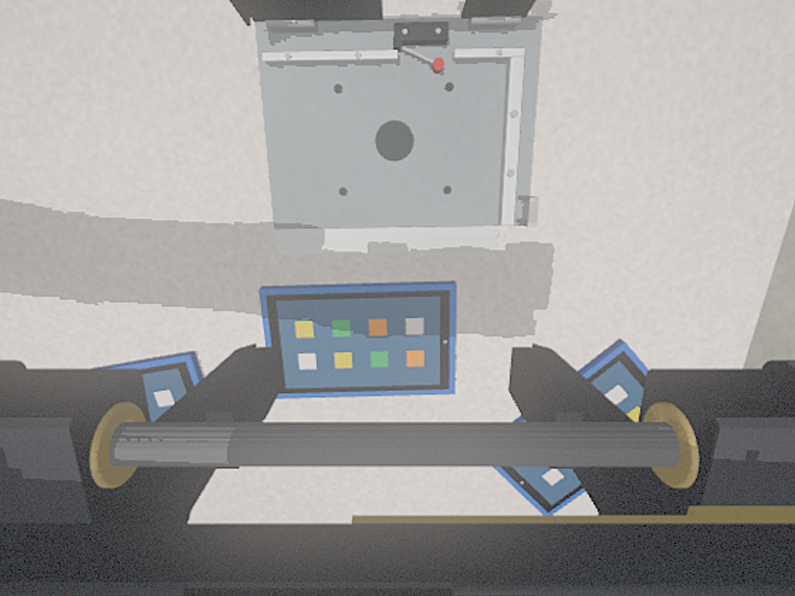

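Run:
```python
from mv import *
p=load('w1')['p']
crop(p,175,5,395,180,3.6,'pics/w1a.png'); crop(p,175,150,395,300,3.6,'pics/w1b.png')
```

```text
(no output)
```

View pics/w1a.png

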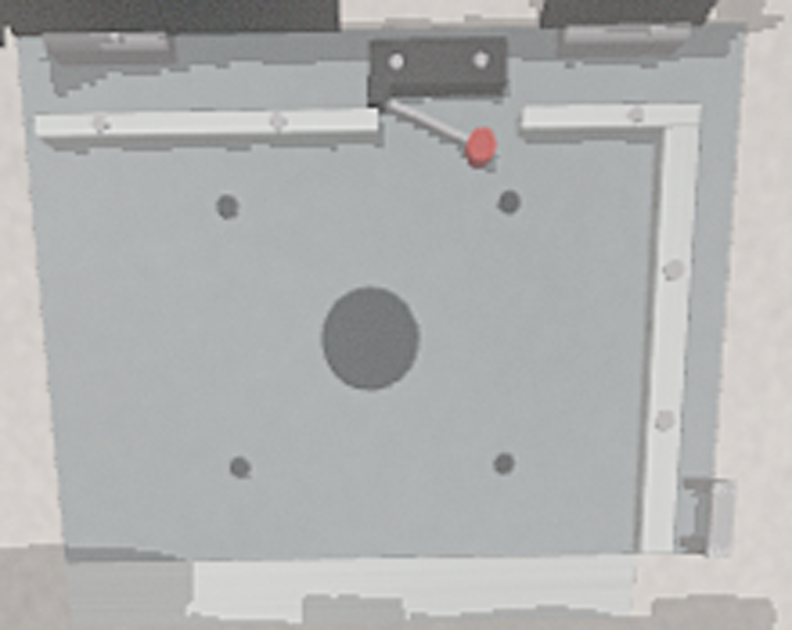

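View pics/w1b.png

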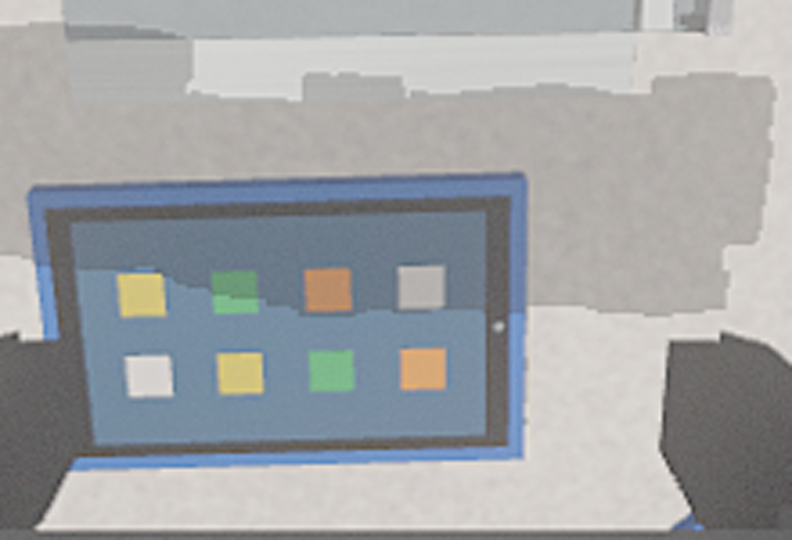

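Run:
```python
from mv import *
from scipy.optimize import least_squares
m=load('w1'); A=lambda x,y:(175+(x+.5)/3.6-.5,5+(y+.5)/3.6-.5); B=lambda x,y:(175+(x+.5)/3.6-.5,150+(y+.5)/3.6-.5)
K=[(A(65,561),(-120,-80,4)),(A(20,35),(-120,100,4)),(A(745,25),(130,100,4)),(A(667,127),(100,65,19)),(A(643,552),(100,-78,19)),(A(636,557),(102,-80,4)),(A(37,134),(-112,65,19))]
def f(p):
    c,si=np.cos(p[2]),np.sin(p[2]); o=[]
    for uv,k in K:
        k=np.array(k)/1e3; o+=list(np.array(proj(m,[p[0]+c*k[0]-si*k[1],p[1]+si*k[0]+c*k[1],k[2]]))-uv)
    return np.array(o)
r=least_squares(f,[.57,.084,.06],loss='soft_l1'); print(r.x,np.round(f(r.x).reshape(-1,2),1).tolist())
np.save('kp.npy',r.x); import mv; mv.KP=r.x
Tb=[(B(523,457),(100,-62.5,12)),(B(525,174),(100,62.5,0)),(B(29,188),(-100,62.5,0)),(B(527,189),(100,62.5,12)),(B(73,469),(-87,-62.5,12))]
Tb=Tb[:4]
def g(p):
    c,si=np.cos(p[2]),np.sin(p[2]); o=[]
    for uv,k in Tb:
        k=np.array(k)/1e3; o+=list(np.array(proj(m,[p[0]+c*k[0]-si*k[1],p[1]+si*k[0]+c*k[1],k[2]]))-uv)
    return np.array(o)
q=least_squares(g,[.55,-.12,.08],loss='soft_l1'); print(q.x,np.round(g(q.x).reshape(-1,2),1).tolist())
print('tablet in kiosk',w2k([q.x[0],q.x[1],0]),q.x[2]-r.x[2])
```

```text
[0.5701683  0.08300318 0.06533732] [[-0.1, 0.4], [-0.9, -0.7], [1.4, -0.5], [-0.0, 0.2], [-0.4, 0.9], [0.3, -0.3], [0.0, 0.4]]
[ 0.54427657 -0.12002051  0.08169581] [[-0.0, 2.0], [-0.7, 0.1], [0.7, -0.1], [-0.0, -2.0]]
tablet in kiosk [ -39.092066   -200.89999834    0.        ] 0.016358487872864397
```

Run:
```python
from mv import *
print(plan(k2w(-178,-201,100)).round(2),plan(k2w(-178,-201,31)).round(2),k2w(-178,-201,31))
```

```text
[-1.76 -2.91  3.32 -0.01  0.   -0.08] [-1.76 -2.9   4.47 -0.01  0.   -0.08] [ 0.40567156 -0.12918971  0.031     ]
```

Emit:
servo_tool --deltas '[{"dx":-0.5,"dy":-0.85,"dz":0.2,"ax":0,"ay":0,"az":0,"hand":0},{"dx":-1,"dy":-1.7,"dz":0.4,"ax":0,"ay":0,"az":0,"hand":0},{"dx":-1.5,"dy":-2.5,"dz":0.8,"ax":0,"ay":0,"az":0,"hand":0},{"dx":-1.76,"dy":-2.9,"dz":1.6,"ax":0,"ay":0,"az":0,"hand":0},{"dx":-1.76,"dy":-2.9,"dz":2.5,"ax":0,"ay":0,"az":0,"hand":0},{"dx":-1.76,"dy":-2.9,"dz":3.3,"ax":0,"ay":0,"az":0,"hand":0},{"dx":-1.76,"dy":-2.9,"dz":3.4,"ax":0,"ay":0,"az":0,"hand":0}]'

```text
clock: 2.7
tool_pos: [0.4052, -0.1263, 0.0936]
eef_rot: [0.685, 0.729, -0.001, -0.003]
contact_force: [-0.0, -0.4, -0.3]
opening: 0.226
```

Run:
```python
from mv import *
from plant import r
s=r.get_state(); print(w2k(s['tool_pos']),s['opening'])
print(plan(k2w(-178,-201,31)).round(2))
```

```text
[-178.23531484 -198.05775292   93.61973593] 0.22589904263781824
[-0.05  0.01  1.04 -0.05 -0.03 -0.03]
```

Emit:
servo_tool --deltas '[{"dx":-0.04,"dy":0,"dz":0.6,"ax":-0.05,"ay":0,"az":0,"hand":0},{"dx":-0.04,"dy":0,"dz":1.03,"ax":-0.05,"ay":0,"az":0,"hand":0},{"dx":-0.04,"dy":0,"dz":1.03,"ax":-0.05,"ay":0,"az":0,"hand":0},{"dx":-0.04,"dy":0.15,"dz":1.03,"ax":-0.05,"ay":0,"az":0,"hand":0},{"dx":-0.04,"dy":0.3,"dz":1.03,"ax":-0.05,"ay":0,"az":0,"hand":0},{"dx":-0.04,"dy":0.4,"dz":1.03,"ax":-0.05,"ay":0,"az":0,"hand":0},{"dx":-0.04,"dy":0.5,"dz":1.03,"ax":-0.05,"ay":0,"az":0,"hand":0}]'

```text
clock: 3.58
tool_pos: [0.4379, -0.1294, 0.0358]
eef_rot: [0.685, 0.728, 0.002, 0.004]
contact_force: [-9.8, -1.4, 17.0]
opening: 0.003
```

Run:
```python
from mv import *
from plant import r,eyes
s=r.get_state(); print(w2k(s['tool_pos']),s['opening'],s['contact_force'])
p,d=eyes.snapshot('top'); crop(p,195,130,350,240,5,'pics/t2.png')
```

```text
[-145.81715738 -203.31687635   35.76265482] 0.00307496277458232 [-9.83920246 -1.42798092 17.02536159]
```

View pics/t2.png

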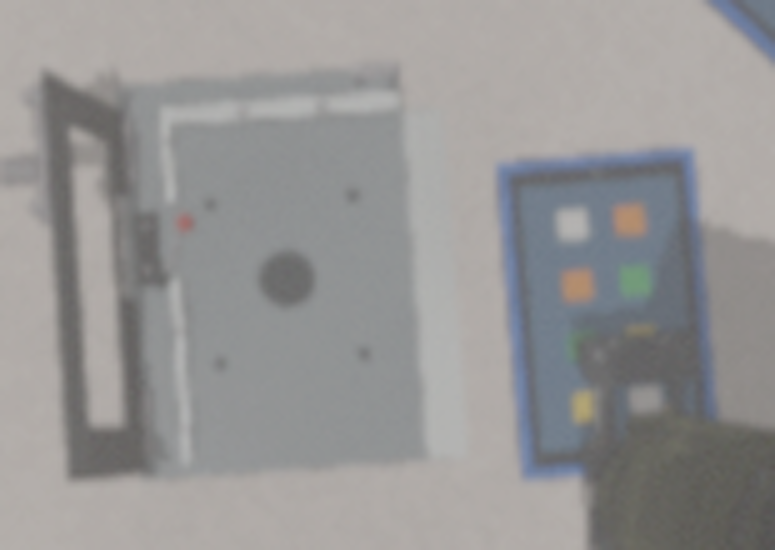

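Emit:
servo_tool --deltas '[{"dx":0,"dy":-0.2,"dz":0,"ax":0,"ay":0,"az":0,"hand":0},{"dx":0,"dy":-0.35,"dz":0,"ax":0,"ay":0,"az":0,"hand":0},{"dx":0,"dy":-0.35,"dz":0,"ax":0,"ay":0,"az":0,"hand":0},{"dx":0,"dy":-0.35,"dz":0,"ax":0,"ay":0,"az":0,"hand":0}]'

```text
clock: 4.12
tool_pos: [0.4171, -0.1303, 0.0347]
eef_rot: [0.685, 0.728, 0.002, 0.003]
contact_force: [-0.5, -0.3, -0.0]
opening: 0.009
```

Run:
```python
from mv import *
from plant import r,eyes
s=r.get_state(); print(w2k(s['tool_pos']),s['opening'],s['contact_force'])
p,d=eyes.snapshot('top'); crop(p,250,130,350,250,5,'pics/t3.png')
m=eyes.camera_model('wrist');p,d=eyes.snapshot('wrist'); crop(p,0,0,560,420,1.42,'pics/w3.png')
p,d=eyes.snapshot('side'); crop(p,120,180,380,340,3,'pics/s3.png')
```

```text
[-166.64135853 -202.8332744    34.72084976] 0.00859158617865126 [-0.46375168 -0.32075434 -0.04625197]
```

View pics/w3.png

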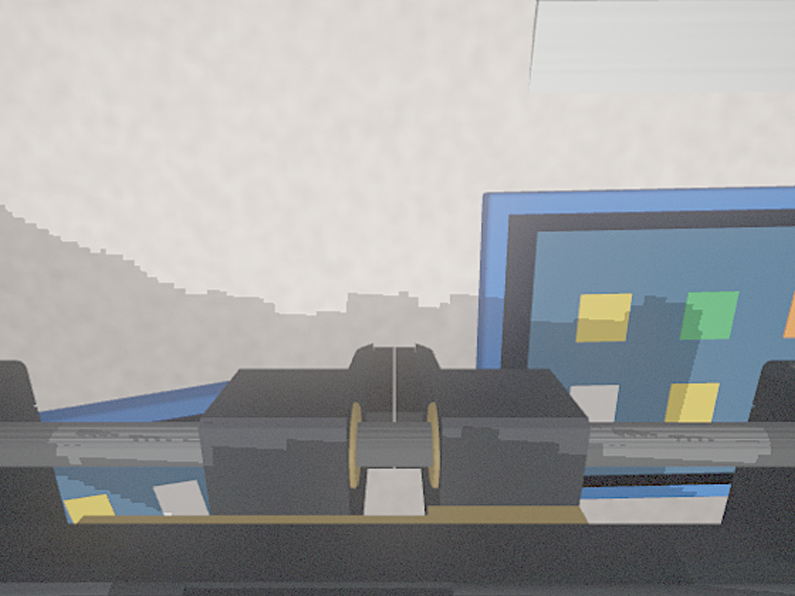

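View pics/s3.png

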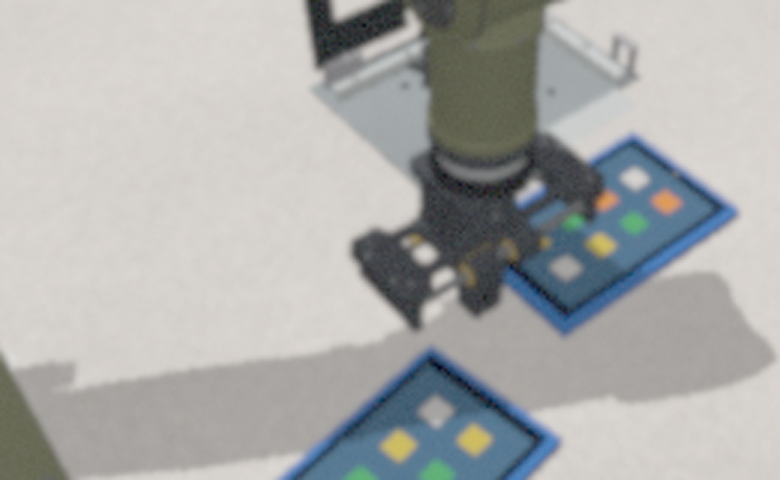

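Emit:
servo_tool --deltas '[{"dx":0,"dy":-0.05,"dz":0.09,"ax":0,"ay":0,"az":0,"hand":0},{"dx":0,"dy":-0.05,"dz":0.09,"ax":0,"ay":0,"az":0,"hand":0}]'

```text
clock: 4.53
tool_pos: [0.4127, -0.1303, 0.0282]
eef_rot: [0.686, 0.728, 0.002, 0.002]
contact_force: [0.0, -0.2, -0.1]
opening: 0.006
```

Run:
```python
from mv import *
from plant import r,eyes
s=r.get_state(); print(w2k(s['tool_pos']),s['opening'],s['contact_force'],s['q'])
```

```text
[-171.10256006 -202.55237508   28.18048917] 0.0061703316313839966 [ 0.00688838 -0.23884282 -0.12959664] [ 0.40451214  0.96427621 -0.33098795  2.26643406  1.81115362  0.27696234
 -1.54776643]
```

Emit:
servo_tool --deltas '[{"dx":0.02,"dy":0.2,"dz":0,"ax":0,"ay":0,"az":0,"hand":0},{"dx":0.02,"dy":0.4,"dz":0,"ax":0,"ay":0,"az":0,"hand":0},{"dx":0.02,"dy":0.5,"dz":0,"ax":0,"ay":0,"az":0,"hand":0},{"dx":0.02,"dy":0.6,"dz":0,"ax":0,"ay":0,"az":0,"hand":0},{"dx":0.02,"dy":0.7,"dz":0,"ax":0,"ay":0,"az":0,"hand":0},{"dx":0.02,"dy":0.75,"dz":0,"ax":0,"ay":0,"az":0,"hand":0}]'

```text
clock: 5.28
tool_pos: [0.4568, -0.1264, 0.0287]
eef_rot: [0.686, 0.728, 0.001, 0.001]
contact_force: [-3.4, 0.2, 1.2]
opening: 0.002
```

```bash
cat > look.py <<'E'
import sys
from mv import *
from plant import r,eyes
tag=sys.argv[1]
s=r.get_state(); print('t',s['clock'],'tcp',w2k(s['tool_pos']).round(1),'op',round(s['opening'],3),'F',s['contact_force'].round(1), 'yaw',(R.from_quat(s['eef_rot']).apply([0,1,0])).round(3))
for n in sys.argv[2:]:
    m=eyes.camera_model(n); p,d=eyes.snapshot(n); np.savez(f'{n[0]}{tag}.npz',p=p,d=d,**{k:np.array(m[k]) for k in['fx','fy','cx','cy','pose']})
    if n=='top': crop(p,195,130,350,240,5,f'pics/t{tag}.png')
    if n=='wrist': crop(p,0,0,560,420,1.42,f'pics/w{tag}.png')
    if n=='side': crop(p,180,110,380,300,4,f'pics/s{tag}.png')
E
python3 look.py 4 top wrist
```

```text
t 5.275 tcp [-126.8 -201.6   28.7] op 0.002 F [-3.4  0.2  1.2] yaw [0.998 0.06  0.004]
```

View pics/t4.png

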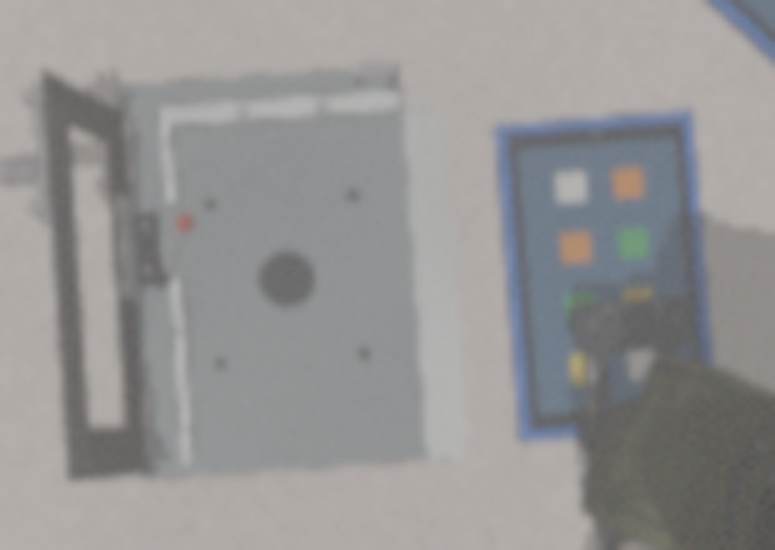

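View pics/w4.png

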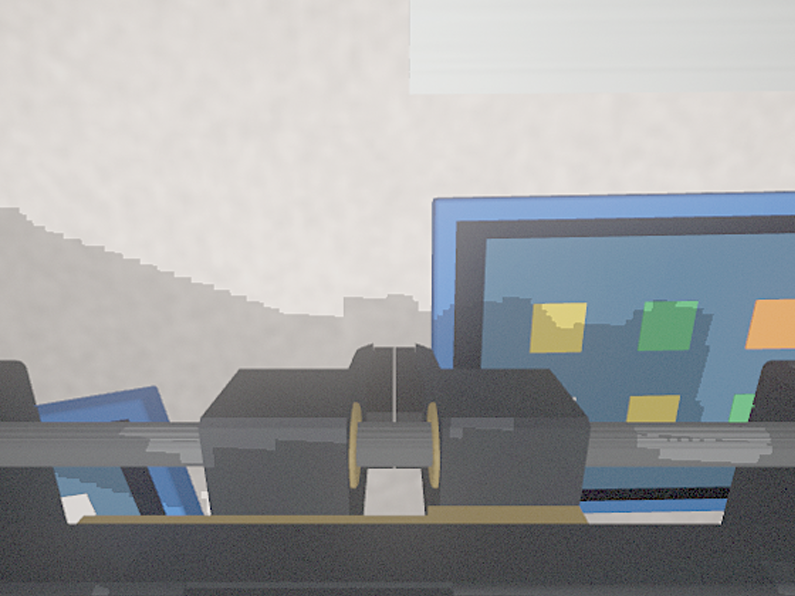

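Run:
```python
from mv import *
m=load('w4')
for u,v,z in [(432,199,.012),(434,208,.012),(433,340,.012),(790,191,.0),(410,93,0)]:
    print(w2k(onplane(m,u/1.42,v/1.42,z)).round(1))
```

```text
[-113.5 -138.6   12. ]
[-112.8 -141.4   12. ]
[-112.2 -186.9   12. ]
[  11.8 -137.3    0. ]
[-120.2 -105.6    0. ]
```

Emit:
servo_tool --deltas '[{"dx":0,"dy":0.09,"dz":0,"ax":0,"ay":0,"az":0,"hand":0},{"dx":0,"dy":0.17,"dz":0,"ax":0,"ay":0,"az":0,"hand":0},{"dx":0,"dy":0.17,"dz":0,"ax":0,"ay":0,"az":0,"hand":0},{"dx":0,"dy":-0.1,"dz":0,"ax":0,"ay":0,"az":0,"hand":0},{"dx":0,"dy":-0.2,"dz":0,"ax":0,"ay":0,"az":0,"hand":0},{"dx":0,"dy":-0.2,"dz":-0.6,"ax":0,"ay":0,"az":0,"hand":0},{"dx":-0.3,"dy":0.1,"dz":-0.9,"ax":0,"ay":0,"az":0,"hand":88}]'

```text
clock: 6.25
tool_pos: [0.4644, -0.1424, 0.0834]
eef_rot: [0.684, 0.729, 0.002, 0.001]
contact_force: [0.7, -0.5, -0.3]
opening: 0.096
```

```bash
python3 look.py 5
python3 - <<'E'
from mv import *
print(plan(k2w(0,-292,70)).round(2),plan(k2w(0,-292,30)).round(2),k2w(0,-292,30))
E
```

```text
t 6.25 tcp [-120.3 -218.    83.4] op 0.096 F [ 0.7 -0.5 -0.3] yaw [0.998 0.064 0.004]
[-1.23  2.01  0.23  0.04 -0.02 -0.01] [-1.23  2.    0.9   0.04 -0.02 -0.01] [ 0.58923322 -0.20837377  0.03      ]
```

Emit:
servo_tool --deltas '[{"dx":-0.6,"dy":0.8,"dz":0,"ax":0,"ay":0,"az":0,"hand":88},{"dx":-1.2,"dy":1.6,"dz":0,"ax":0,"ay":0,"az":0,"hand":88},{"dx":-1.25,"dy":2.0,"dz":0,"ax":0,"ay":0,"az":0,"hand":88},{"dx":-1.25,"dy":2.0,"dz":0.4,"ax":0,"ay":0,"az":0,"hand":88},{"dx":-1.25,"dy":2.0,"dz":0.75,"ax":0,"ay":0,"az":0,"hand":88},{"dx":-1.25,"dy":2.0,"dz":0.75,"ax":0,"ay":0,"az":0,"hand":88},{"dx":-1.25,"dy":2.0,"dz":0.75,"ax":0,"ay":0,"az":0,"hand":88}]'

```text
clock: 7.12
tool_pos: [0.5882, -0.2112, 0.0381]
eef_rot: [0.685, 0.728, 0.002, 0.001]
contact_force: [-0.0, -1.1, 0.8]
opening: 0.889
```

```bash
python3 look.py 6 top wrist
python3 - <<'E'
from mv import *
print(plan(k2w(0,-292,30)).round(2))
E
```

```text
t 7.125 tcp [  -1.2 -294.7   38.1] op 0.889 F [-0.  -1.1  0.8] yaw [0.998 0.061 0.004]
[ 0.05  0.01  0.15  0.06  0.   -0.05]
```

View pics/w6.png

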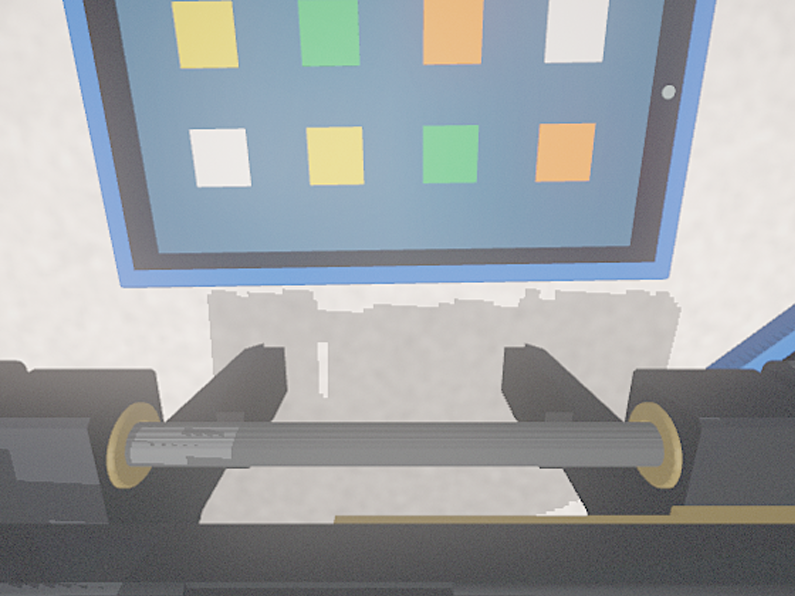

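View pics/t6.png

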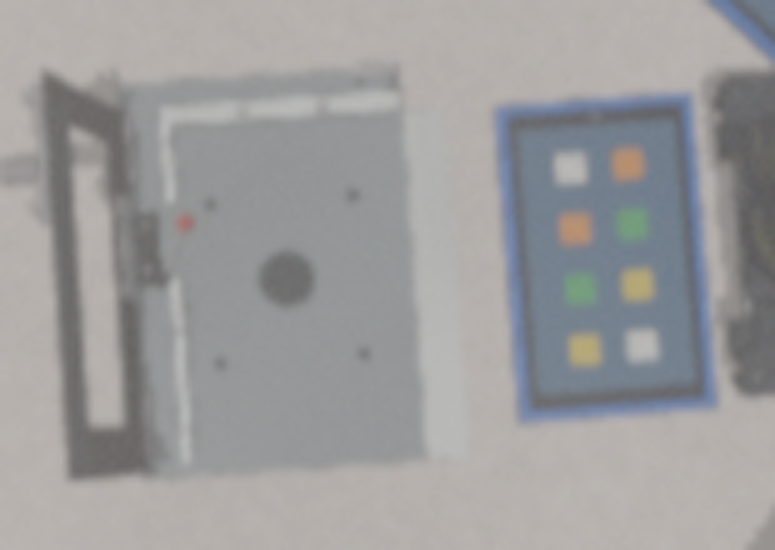

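Run:
```python
from mv import *
m=load('w6')
a=w2k(onplane(m,121/1.42,288/1.42,.012));b=w2k(onplane(m,668/1.42,277.5/1.42,.012))
print(a,b,np.linalg.norm(a-b),np.arctan2((b-a)[1],(b-a)[0]))
```

```text
[ -98.81865236 -263.30516085   12.        ] [  98.9017157  -260.54584577   12.        ] 197.73962113036941 0.013954738155632853
```

Emit:
servo_tool --deltas '[{"dx":0.1,"dy":0,"dz":0.06,"ax":0.05,"ay":0,"az":-0.05,"hand":88},{"dx":0.2,"dy":0,"dz":0.1,"ax":0.05,"ay":0,"az":-0.05,"hand":88},{"dx":0.28,"dy":0,"dz":0.1,"ax":0.05,"ay":0,"az":-0.05,"hand":88},{"dx":0.35,"dy":0,"dz":0.1,"ax":0.05,"ay":0,"az":-0.05,"hand":88}]'

```text
clock: 7.72
tool_pos: [0.5877, -0.1901, 0.0323]
eef_rot: [0.683, 0.73, 0.0, -0.0]
contact_force: [0.2, -0.4, 1.0]
opening: 0.998
```

```bash
python3 look.py 7
```

```text
t 7.725 tcp [  -0.4 -273.7   32.3] op 0.998 F [ 0.2 -0.4  1. ] yaw [0.998 0.066 0.   ]
```

Now push toward the lip with a slight −x drift.

Emit:
servo_tool --deltas '[{"dx":0.15,"dy":-0.01,"dz":0.03,"ax":0,"ay":0,"az":0,"hand":88},{"dx":0.3,"dy":-0.02,"dz":0.03,"ax":0,"ay":0,"az":0,"hand":88},{"dx":0.45,"dy":-0.03,"dz":0.03,"ax":0,"ay":0,"az":0,"hand":88},{"dx":0.6,"dy":-0.04,"dz":0.03,"ax":0,"ay":0,"az":0,"hand":88},{"dx":0.75,"dy":-0.05,"dz":0.03,"ax":0,"ay":0,"az":0,"hand":88},{"dx":0.9,"dy":-0.05,"dz":0.03,"ax":0,"ay":0,"az":0,"hand":88},{"dx":0.95,"dy":-0.05,"dz":0.03,"ax":0,"ay":0,"az":0,"hand":88}]'

```text
clock: 8.6
tool_pos: [0.5807, -0.133, 0.0305]
eef_rot: [0.683, 0.73, 0.0, -0.0]
contact_force: [-0.0, -5.8, 2.2]
opening: 0.999
```

```bash
python3 look.py 8 top wrist
```

```text
t 8.6 tcp [  -3.5 -216.2   30.5] op 0.999 F [-0.  -5.8  2.2] yaw [ 0.998  0.066 -0.   ]
```

View pics/w8.png

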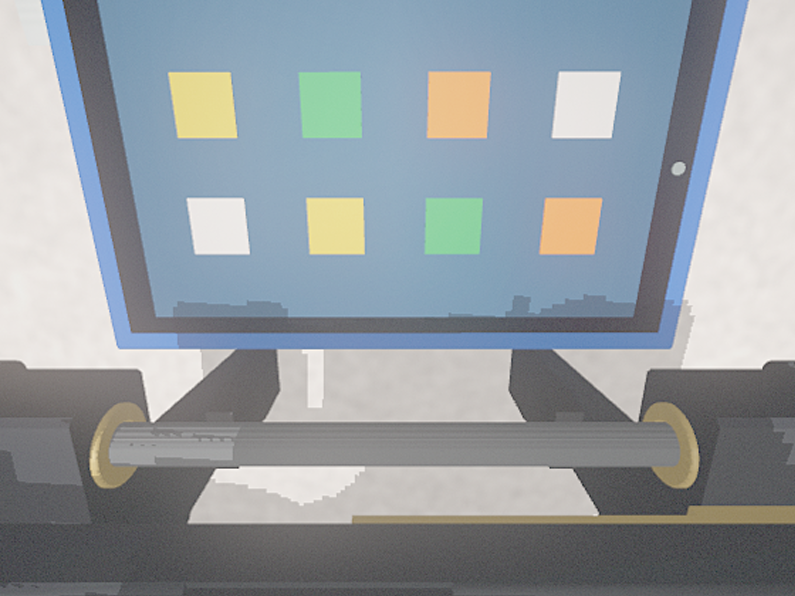

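View pics/t8.png

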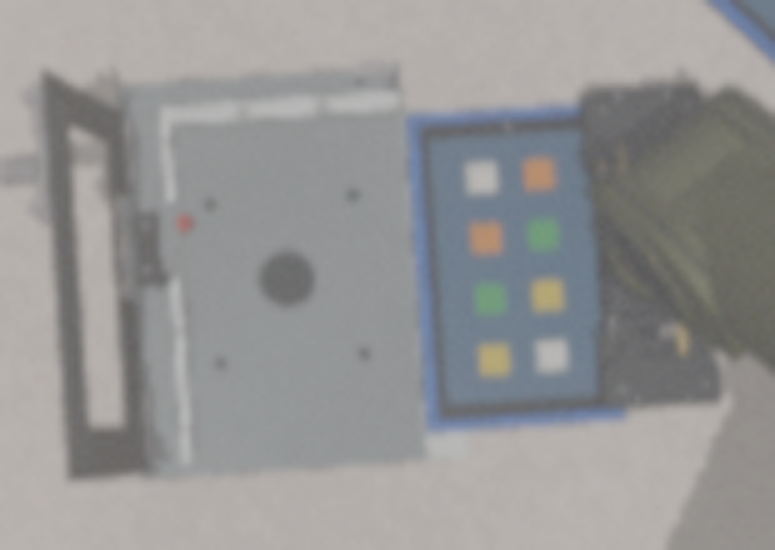

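Run:
```python
from mv import *
m=load('w8')
a=w2k(onplane(m,118/1.42,348/1.42,.012));b=w2k(onplane(m,671/1.42,348/1.42,.012))
print(a,b,(a+b)/2,np.linalg.norm(a-b),np.arctan2((b-a)[1],(b-a)[0]))
```

```text
[-101.95577169 -205.24233566   12.        ] [  95.68770056 -205.01077425   12.        ] [  -3.13403556 -205.12655495   12.        ] 197.64360790422867 0.0011716112306185019
```

Emit:
servo_tool --deltas '[{"dx":0.15,"dy":0,"dz":0,"ax":0,"ay":0,"az":0,"hand":88},{"dx":0.3,"dy":0,"dz":0,"ax":0,"ay":0,"az":0,"hand":88},{"dx":0.45,"dy":0,"dz":0,"ax":0,"ay":0,"az":0,"hand":88},{"dx":0.6,"dy":0,"dz":0,"ax":0,"ay":0,"az":0,"hand":88},{"dx":0.75,"dy":0,"dz":0,"ax":0,"ay":0,"az":0,"hand":88},{"dx":0.9,"dy":0,"dz":0,"ax":0,"ay":0,"az":0,"hand":88},{"dx":1.05,"dy":0,"dz":0,"ax":0,"ay":0,"az":0,"hand":88},{"dx":1.2,"dy":0,"dz":0,"ax":0,"ay":0,"az":0,"hand":88}]'

```text
clock: 9.7
tool_pos: [0.5762, -0.0619, 0.0305]
eef_rot: [0.684, 0.73, -0.0, 0.0]
contact_force: [-0.2, -3.2, 0.3]
opening: 0.998
```

```bash
python3 look.py 9 top wrist
```

```text
t 9.7 tcp [  -3.5 -145.    30.5] op 0.998 F [-0.2 -3.2  0.3] yaw [ 0.998  0.065 -0.   ]
```

View pics/w9.png

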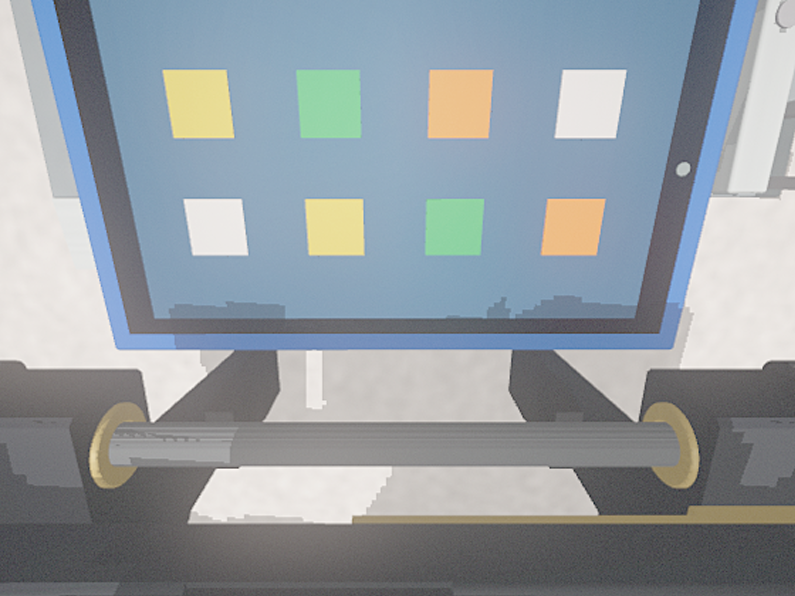

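View pics/t9.png

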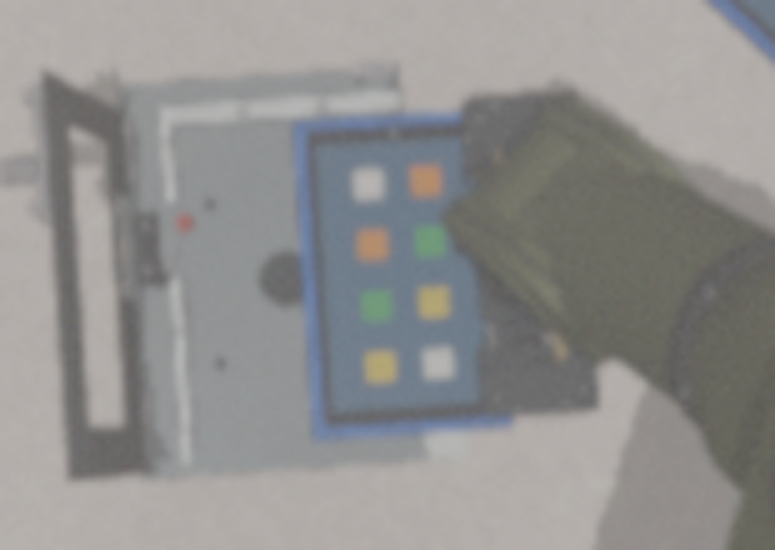

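Emit:
servo_tool --deltas '[{"dx":0.14,"dy":0,"dz":0,"ax":0,"ay":0,"az":0,"hand":88},{"dx":0.28,"dy":0,"dz":0,"ax":0,"ay":0,"az":0,"hand":88},{"dx":0.4,"dy":0,"dz":-0.01,"ax":0,"ay":0,"az":0,"hand":88},{"dx":0.5,"dy":0,"dz":-0.03,"ax":0,"ay":0,"az":0,"hand":88},{"dx":0.6,"dy":0,"dz":-0.05,"ax":0,"ay":0,"az":0,"hand":88},{"dx":0.7,"dy":0,"dz":-0.06,"ax":0,"ay":0,"az":0,"hand":88},{"dx":0.8,"dy":0,"dz":-0.08,"ax":0,"ay":0,"az":0,"hand":88},{"dx":0.9,"dy":0,"dz":-0.08,"ax":0,"ay":0,"az":0,"hand":88},{"dx":1.0,"dy":0,"dz":-0.08,"ax":0,"ay":0,"az":0,"hand":88}]'

```text
clock: 10.92
tool_pos: [0.5724, -0.0023, 0.0354]
eef_rot: [0.684, 0.73, -0.0, 0.0]
contact_force: [-0.1, -2.0, 1.2]
opening: 0.997
```

```bash
python3 look.py 10 top wrist
```

```text
t 10.925 tcp [ -3.4 -85.3  35.4] op 0.997 F [-0.1 -2.   1.2] yaw [0.998 0.065 0.   ]
```

View pics/w10.png

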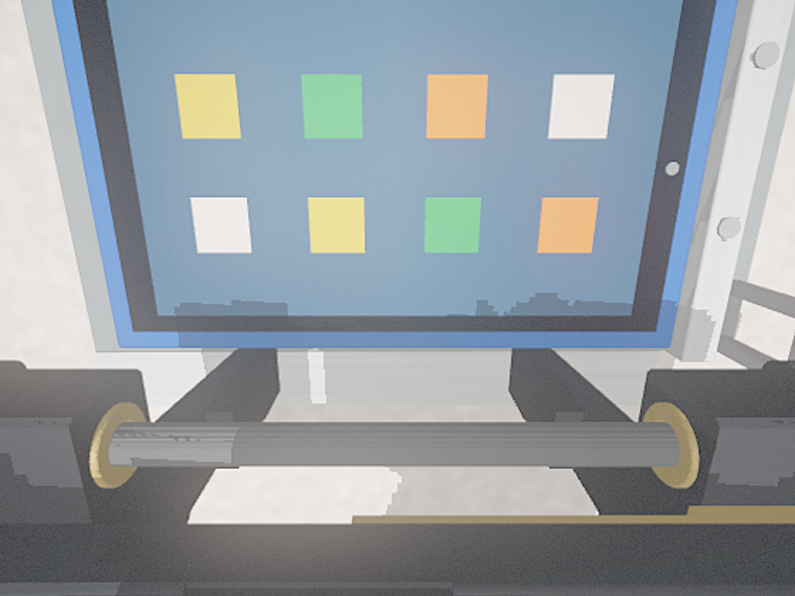

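View pics/t10.png

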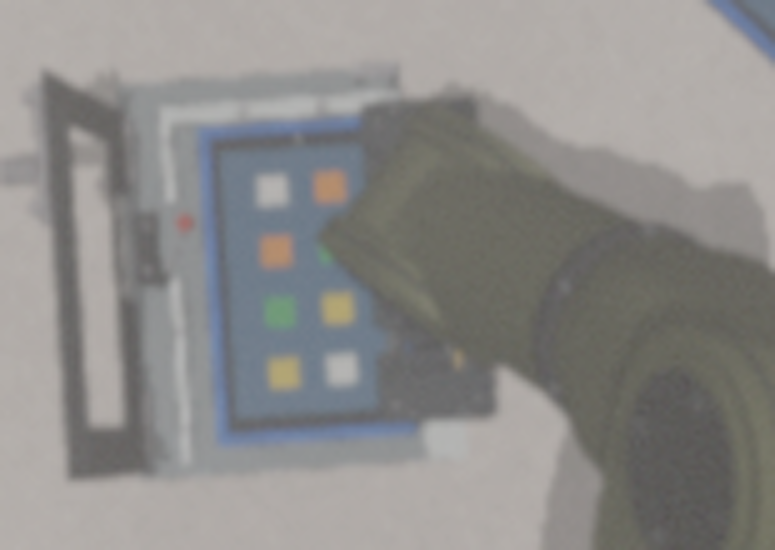

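Emit:
servo_tool --deltas '[{"dx":0.06,"dy":0.03,"dz":0,"ax":0,"ay":0,"az":0,"hand":88},{"dx":0.12,"dy":0.06,"dz":0,"ax":0,"ay":0,"az":0,"hand":88},{"dx":0.17,"dy":0.08,"dz":0,"ax":0,"ay":0,"az":0,"hand":88},{"dx":0.22,"dy":0.09,"dz":0,"ax":0,"ay":0,"az":0,"hand":88},{"dx":0.26,"dy":0.1,"dz":0,"ax":0,"ay":0,"az":0,"hand":88},{"dx":0.28,"dy":0.1,"dz":0,"ax":0,"ay":0,"az":0,"hand":88},{"dx":0.28,"dy":0.1,"dz":0,"ax":0,"ay":0,"az":0,"hand":88}]'

```text
clock: 11.9
tool_pos: [0.5747, 0.0112, 0.0346]
eef_rot: [0.684, 0.73, -0.004, 0.0]
contact_force: [-4.1, -8.2, 3.6]
opening: 0.999
```

```bash
python3 look.py 11 top wrist
```

```text
t 11.9 tcp [ -0.1 -72.   34.6] op 0.999 F [-4.1 -8.2  3.6] yaw [ 0.998  0.064 -0.006]
```

View pics/w11.png

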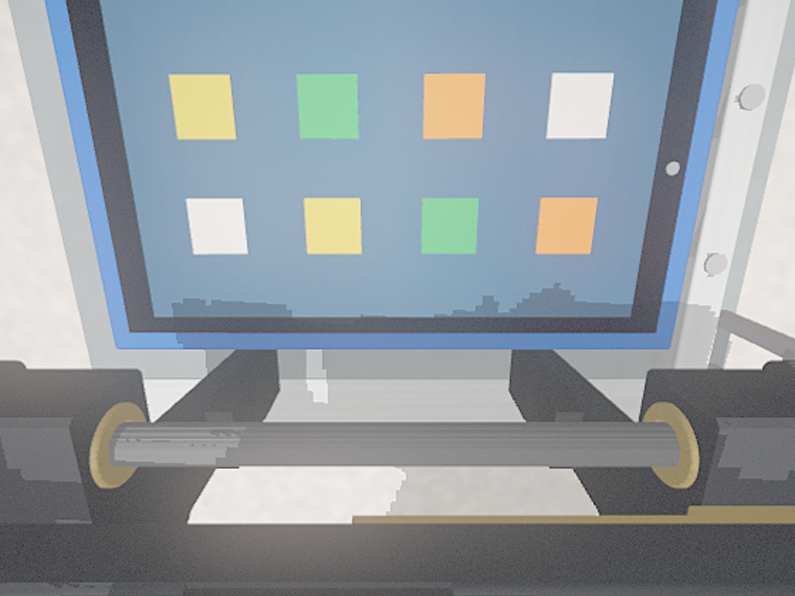

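View pics/t11.png

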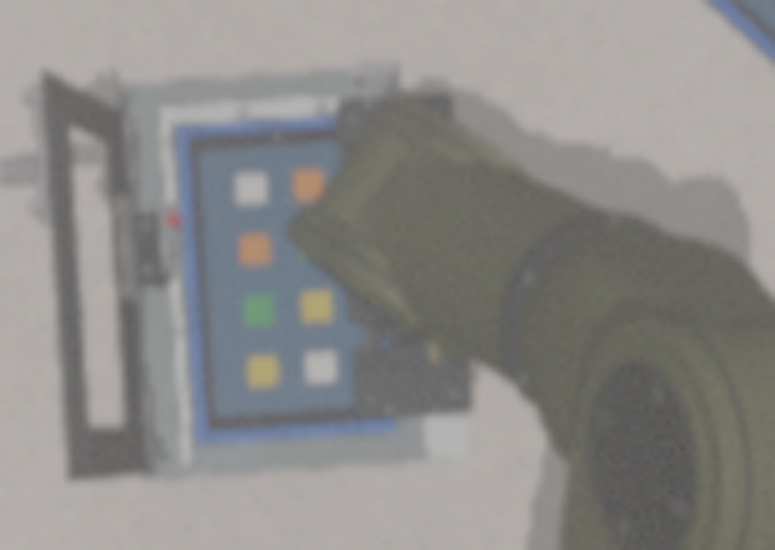

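Emit:
servo_tool --deltas '[{"dx":0.05,"dy":0.03,"dz":0,"ax":0,"ay":0,"az":0,"hand":88},{"dx":0.1,"dy":0.03,"dz":0,"ax":0,"ay":0,"az":0,"hand":88},{"dx":0.1,"dy":0.03,"dz":0,"ax":0,"ay":0,"az":0,"hand":88}]'

```text
clock: 12.38
tool_pos: [0.576, 0.0137, 0.0343]
eef_rot: [0.684, 0.729, -0.007, 0.002]
contact_force: [-4.1, -11.9, 2.9]
opening: 0.999
```

```bash
python3 look.py 12
```

```text
t 12.375 tcp [  1.3 -69.5  34.3] op 0.999 F [ -4.1 -11.9   2.9] yaw [ 0.998  0.063 -0.007]
```

Emit:
servo_tool --deltas '[{"dx":0.05,"dy":0,"dz":0,"ax":0,"ay":0,"az":0,"hand":88},{"dx":0.1,"dy":0,"dz":0,"ax":0,"ay":0,"az":0,"hand":88},{"dx":0.1,"dy":0,"dz":0,"ax":0,"ay":0,"az":0,"hand":88}]'

```text
clock: 12.75
tool_pos: [0.576, 0.0142, 0.0344]
eef_rot: [0.685, 0.728, -0.01, 0.005]
contact_force: [-2.3, -20.4, 6.1]
opening: 1.003
```

```bash
python3 look.py 13 wrist side
```

```text
t 12.75 tcp [  1.3 -69.1  34.4] op 1.003 F [ -2.3 -20.4   6.1] yaw [ 0.998  0.061 -0.008]
```

View pics/s13.png

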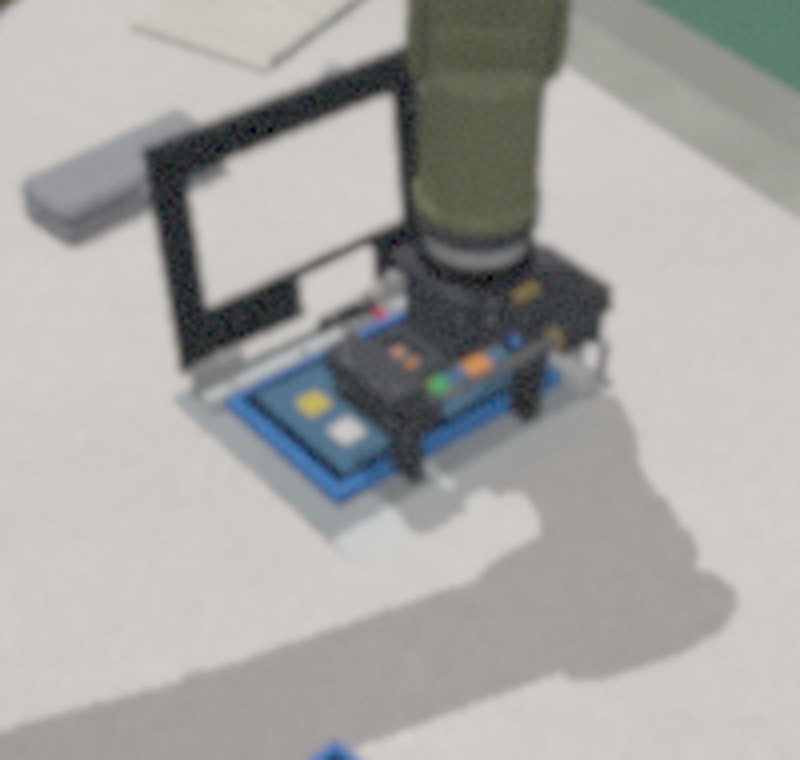

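Emit:
servo_tool --deltas '[{"dx":-0.25,"dy":-0.02,"dz":0,"ax":0,"ay":0,"az":0,"hand":88},{"dx":-0.6,"dy":-0.02,"dz":0,"ax":0,"ay":0,"az":0,"hand":88},{"dx":-1.0,"dy":-0.02,"dz":-0.8,"ax":0,"ay":0,"az":0,"hand":88},{"dx":-1.0,"dy":-0.02,"dz":-1.7,"ax":0,"ay":0,"az":0,"hand":40},{"dx":-1.0,"dy":-0.02,"dz":-2.6,"ax":0,"ay":0,"az":0,"hand":0},{"dx":-1.0,"dy":-0.02,"dz":-3.3,"ax":0,"ay":0,"az":0,"hand":0},{"dx":-1.0,"dy":-0.02,"dz":-3.3,"ax":0,"ay":0,"az":0,"hand":0}]'

```text
clock: 13.72
tool_pos: [0.5836, -0.0308, 0.237]
eef_rot: [0.683, 0.73, 0.004, 0.002]
contact_force: [1.0, 0.5, -0.8]
opening: 0.568
```

```bash
python3 look.py 14 wrist
python3 - <<'E'
from mv import *
p=load('w14')['p']
crop(p,150,0,400,210,3.2,'pics/w14a.png')
E
```

```text
t 13.725 tcp [   6.  -114.5  237. ] op 0.568 F [ 1.   0.5 -0.8] yaw [0.998 0.066 0.009]
```

View pics/w14a.png

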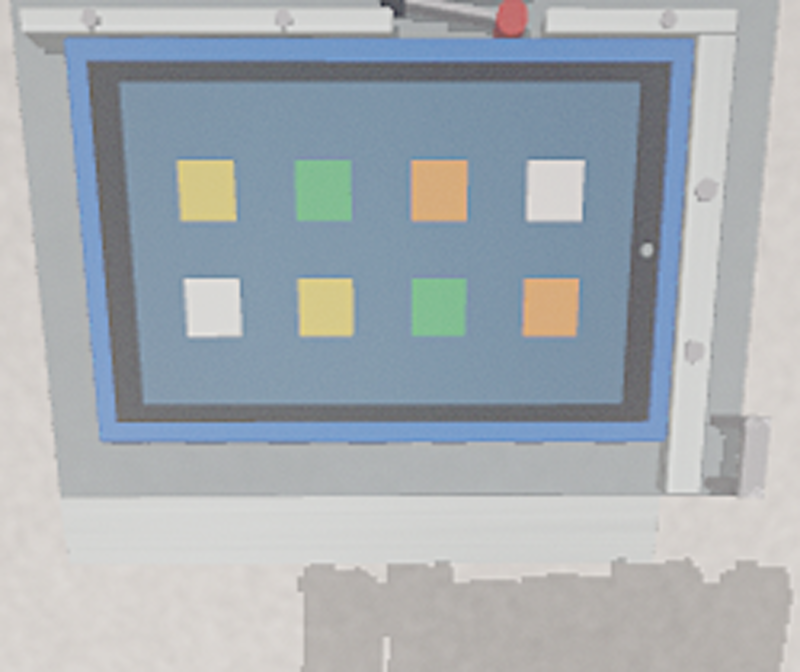

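Run:
```python
from mv import *
m=load('w14'); C=lambda x,y:(150+(x+.5)/3.2-.5,(y+.5)/3.2-.5)
P={n:w2k(onplane(m,*C(x,y),z/1e3)).round(1)[:2] for n,x,y,z in [('SE',666,439,16),('SW',101,440,16),('NW',66,40,16),('NE',694,38,16),('rail back L',35,33,19),('back R',720,33,19),('endrail S',668,493,19),('endrail N',697,36,19),('panSW',60,496,4)]}
print(P)
print('yaw',[(np.arctan2(*(P[b]-P[a])[::-1])) for a,b in(('SW','SE'),('NW','NE'))], 'centre',sum(P[k] for k in('SE','SW','NE','NW'))/4)
```

```text
{'SE': array([ 98.9, -58.6]), 'SW': array([-99.4, -59.1]), 'NW': array([-99.6,  63.5]), 'NE': array([98.5, 64.9]), 'rail back L': array([-108.2,   64.4]), 'back R': array([105.7,  65.3]), 'endrail S': array([100.2, -77.1]), 'endrail N': array([98.5, 64.5]), 'panSW': array([-119.8,  -79.7])}
yaw [np.float64(0.002521426830058872), np.float64(0.0070670201579736466)] centre [-0.4    2.675]
```

Run:
```python
from mv import *
t=load('top0'); s=load('side0')
for th in np.arange(1.5,1.91,.05):
    y=94-174*np.cos(th); z=20.5+174*np.sin(th)
    o=[]
    for x in(-115,110):
        u,v=proj(t,k2w(x,y,z)); o+=[(u-195)*5,(v-130)*5]
        u,v=proj(s,k2w(x,y,z)); o+=[(u-180)*4,(v-110)*4]
    print(round(th,2),np.round(o), round(y),round(z))
u,v=0,0
```

```text
1.5 [136. 474. 176. 170. 110.  61. 452.  58.] 82 194
1.55 [120. 475. 168. 163.  94.  61. 443.  53.] 90 194
1.6 [103. 476. 160. 157.  78.  63. 435.  48.] 99 194
1.65 [ 88. 477. 152. 152.  62.  64. 427.  43.] 108 194
1.7 [ 72. 478. 145. 147.  46.  65. 419.  39.] 116 193
1.75 [ 56. 479. 137. 143.  31.  66. 411.  36.] 125 192
1.8 [ 41. 480. 130. 140.  16.  68. 403.  34.] 134 190
1.85 [ 26. 481. 123. 137.   1.  70. 395.  32.] 142 188
1.9 [ 12. 482. 116. 135. -13.  71. 388.  31.] 150 185
```

Run:
```python
from mv import *
print(plan(k2w(-30,-110,265)).round(2),plan(k2w(-30,165,265)).round(2),plan(k2w(-30,165,200)).round(2),k2w(-30,165,200))
```

```text
[ 0.09 -0.57 -0.51  0.04 -0.02  0.01] [ 4.67 -0.57 -0.5   0.04 -0.02  0.01] [ 4.67 -0.57  0.59  0.04 -0.02  0.01] [0.52945932 0.24569239 0.2       ]
```

Emit:
servo_tool --deltas '[{"dx":0.1,"dy":-0.57,"dz":-0.5,"ax":0,"ay":0,"az":0,"hand":0},{"dx":0.7,"dy":-0.57,"dz":-0.6,"ax":0,"ay":0,"az":0,"hand":0},{"dx":1.5,"dy":-0.57,"dz":-0.6,"ax":0,"ay":0,"az":0,"hand":0},{"dx":2.4,"dy":-0.57,"dz":-0.6,"ax":0,"ay":0,"az":0,"hand":0},{"dx":3.3,"dy":-0.57,"dz":-0.6,"ax":0,"ay":0,"az":0,"hand":0},{"dx":4.2,"dy":-0.57,"dz":-0.6,"ax":0,"ay":0,"az":0,"hand":0},{"dx":4.8,"dy":-0.57,"dz":-0.6,"ax":0,"ay":0,"az":0,"hand":0},{"dx":4.8,"dy":-0.57,"dz":-0.6,"ax":0,"ay":0,"az":0,"hand":0},{"dx":4.8,"dy":-0.57,"dz":-0.6,"ax":0,"ay":0,"az":0,"hand":0}]'

```text
clock: 14.9
tool_pos: [0.5277, 0.2512, 0.2679]
eef_rot: [0.684, 0.73, -0.001, -0.0]
contact_force: [-0.4, -0.1, -0.7]
opening: 0.007
```

```bash
python3 look.py 15 top side
python3 - <<'E'
from mv import *
print(plan(k2w(-30,165,200)).round(2))
E
```

```text
t 14.9 tcp [-31.4 170.6 267.9] op 0.007 F [-0.4 -0.1 -0.7] yaw [ 0.998  0.065 -0.002]
[-0.08  0.02  1.14 -0.01  0.01 -0.02]
```

View pics/s15.png

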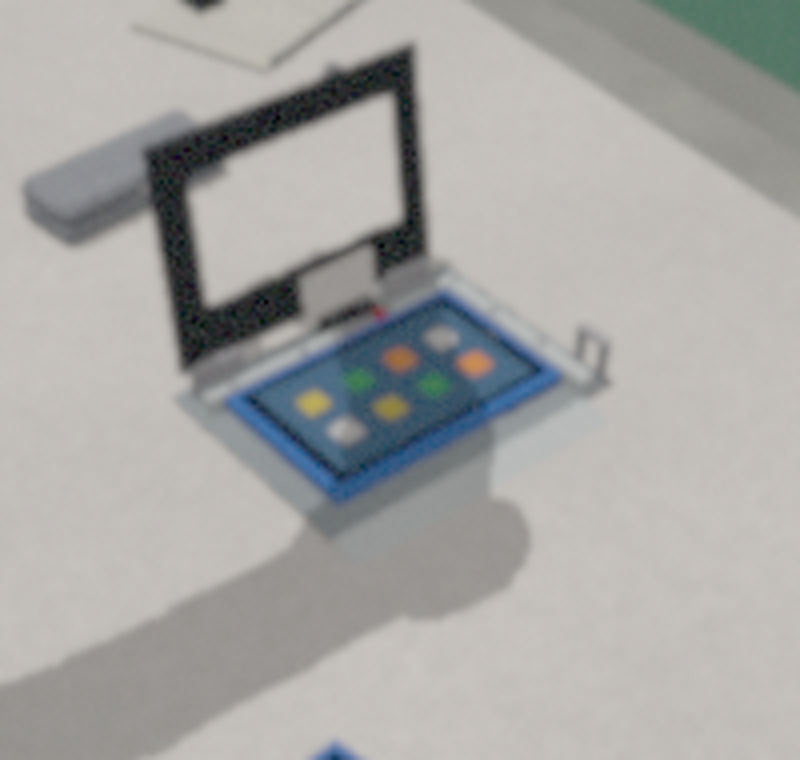

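Emit:
servo_tool --deltas '[{"dx":0,"dy":0,"dz":0.7,"ax":0,"ay":0,"az":0,"hand":0},{"dx":-0.2,"dy":0,"dz":1.13,"ax":0,"ay":0,"az":0,"hand":0},{"dx":-0.5,"dy":0,"dz":1.15,"ax":0,"ay":0,"az":0,"hand":0},{"dx":-0.75,"dy":0,"dz":1.13,"ax":0,"ay":0,"az":0,"hand":0},{"dx":-0.9,"dy":0,"dz":1.12,"ax":0,"ay":0,"az":0,"hand":0},{"dx":-1.0,"dy":0,"dz":1.1,"ax":0,"ay":0,"az":0,"hand":0},{"dx":-1.1,"dy":0,"dz":1.1,"ax":0,"ay":0,"az":0,"hand":0},{"dx":-1.1,"dy":0,"dz":1.1,"ax":0,"ay":0,"az":0,"hand":0}]'

```text
clock: 16.0
tool_pos: [0.5328, 0.1859, 0.2038]
eef_rot: [0.684, 0.73, 0.0, 0.001]
contact_force: [0.4, 1.0, 0.0]
opening: 0.002
```

```bash
python3 look.py 16 side
python3 - <<'E'
from mv import *
for th,rho in [(1.4,158),(1.2,160),(1.0,162),(.8,163),(.6,164),(.4,165),(.25,165),(.12,165),(0,165)]:
    y=94-rho*np.cos(th)+1.5*np.sin(th)+9; z=20.5+rho*np.sin(th)+1.5*np.cos(th)+25
    print(th,round(y),round(z),plan(k2w(-31,y,z)).round(2)[:3])
E
```

```text
t 16.0 tcp [-30.6 105.2 203.8] op 0.002 F [0.4 1.  0. ] yaw [0.998 0.065 0.001]
1.4 78 201 [-0.46 -0.    0.04]
1.2 46 195 [-0.98 -0.    0.14]
1.0 17 183 [-1.47 -0.    0.35]
0.8 -9 163 [-1.91 -0.    0.67]
0.6 -32 139 [-2.28 -0.01  1.07]
0.4 -48 111 [-2.56 -0.01  1.54]
0.25 -56 88 [-2.69 -0.01  1.93]
0.12 -61 67 [-2.76 -0.01  2.28]
0 -62 47 [-2.78 -0.01  2.61]
```

View pics/s16.png

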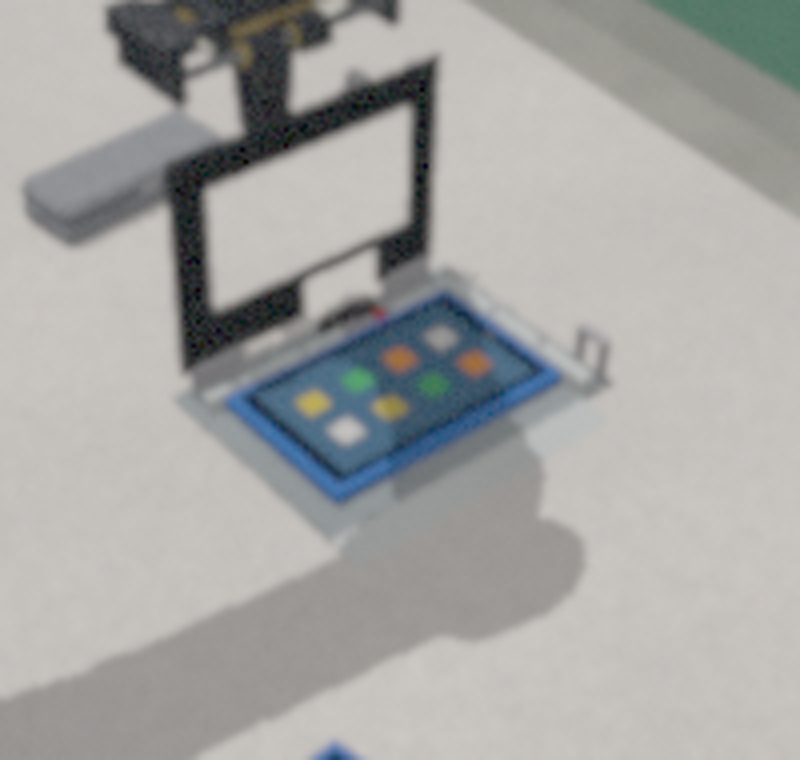

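Emit:
servo_tool --deltas '[{"dx":-0.2,"dy":0,"dz":0.02,"ax":0,"ay":0,"az":0,"hand":0},{"dx":-0.46,"dy":0,"dz":0.05,"ax":0,"ay":0,"az":0,"hand":0},{"dx":-0.72,"dy":0,"dz":0.1,"ax":0,"ay":0,"az":0,"hand":0},{"dx":-0.98,"dy":0,"dz":0.16,"ax":0,"ay":0,"az":0,"hand":0},{"dx":-1.23,"dy":0,"dz":0.25,"ax":0,"ay":0,"az":0,"hand":0},{"dx":-1.47,"dy":0,"dz":0.36,"ax":0,"ay":0,"az":0,"hand":0},{"dx":-1.7,"dy":0,"dz":0.51,"ax":0,"ay":0,"az":0,"hand":0},{"dx":-1.91,"dy":0,"dz":0.67,"ax":0,"ay":0,"az":0,"hand":0},{"dx":-1.91,"dy":0,"dz":0.67,"ax":0,"ay":0,"az":0,"hand":0}]'

```text
clock: 17.18
tool_pos: [0.5392, 0.0695, 0.1619]
eef_rot: [0.684, 0.729, -0.002, 0.0]
contact_force: [-0.1, 0.8, 0.1]
opening: 0.007
```

```bash
python3 look.py 17 side
python3 - <<'E'
from mv import *
for th,rho in [(.8,162),(.6,164),(.4,165),(.25,165),(.12,165),(0,165)]:
    y=94-rho*np.cos(th)+1.5*np.sin(th)+9; z=20.5+rho*np.sin(th)+1.5*np.cos(th)+25
    print(th,round(y),round(z),plan(k2w(-31,y,z)).round(2)[:3])
E
```

```text
t 17.175 tcp [-31.8 -11.5 161.9] op 0.007 F [-0.1  0.8  0.1] yaw [ 0.998  0.063 -0.003]
0.8 -9 163 [ 0.02  0.01 -0.  ]
0.6 -32 139 [-0.36  0.01  0.39]
0.4 -48 111 [-0.64  0.01  0.86]
0.25 -56 88 [-0.77  0.01  1.25]
0.12 -61 67 [-0.84  0.01  1.6 ]
0 -62 47 [-0.86  0.01  1.93]
```

View pics/s17.png

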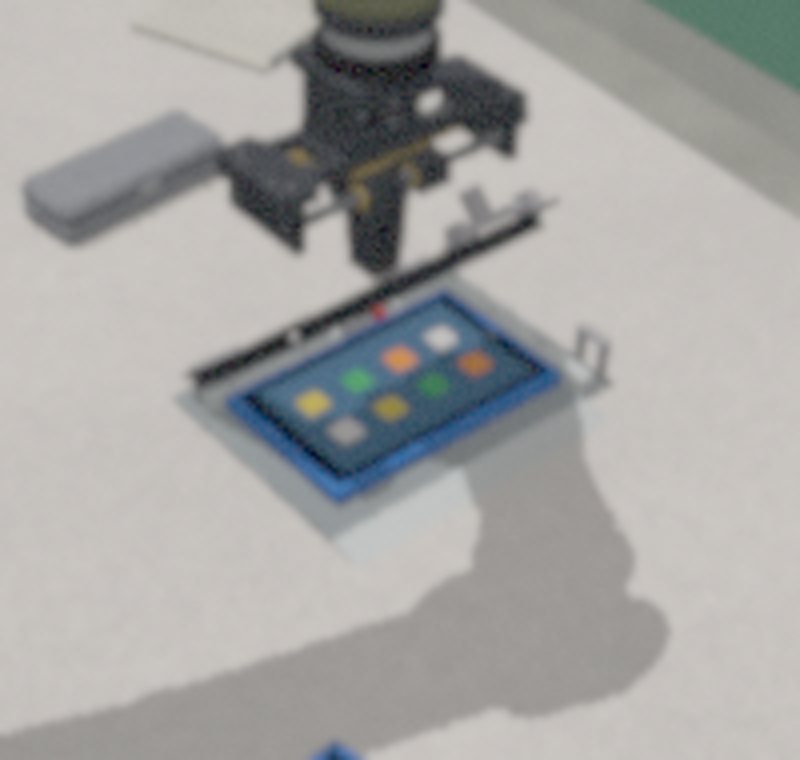

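Emit:
servo_tool --deltas '[{"dx":-0.17,"dy":0,"dz":0.19,"ax":0,"ay":0,"az":0,"hand":0},{"dx":-0.36,"dy":0,"dz":0.39,"ax":0,"ay":0,"az":0,"hand":0},{"dx":-0.5,"dy":0,"dz":0.62,"ax":0,"ay":0,"az":0,"hand":0},{"dx":-0.62,"dy":0,"dz":0.86,"ax":0,"ay":0,"az":0,"hand":0},{"dx":-0.7,"dy":0,"dz":1.06,"ax":0,"ay":0,"az":0,"hand":0},{"dx":-0.76,"dy":0,"dz":1.25,"ax":0,"ay":0,"az":0,"hand":0},{"dx":-0.82,"dy":0,"dz":1.43,"ax":0,"ay":0,"az":0,"hand":0},{"dx":-0.84,"dy":0,"dz":1.6,"ax":0,"ay":0,"az":0,"hand":0},{"dx":-0.84,"dy":0,"dz":1.75,"ax":0,"ay":0,"az":0,"hand":0},{"dx":-0.84,"dy":0,"dz":1.8,"ax":0,"ay":0,"az":0,"hand":0}]'

```text
clock: 18.48
tool_pos: [0.5428, 0.0219, 0.0545]
eef_rot: [0.683, 0.73, -0.0, -0.0]
contact_force: [-0.1, -0.6, 0.0]
opening: 0.003
```

```bash
python3 look.py 18 side wrist
```

```text
t 18.475 tcp [-31.3 -59.2  54.5] op 0.003 F [-0.1 -0.6  0. ] yaw [ 0.998  0.066 -0.001]
```

View pics/s18.png

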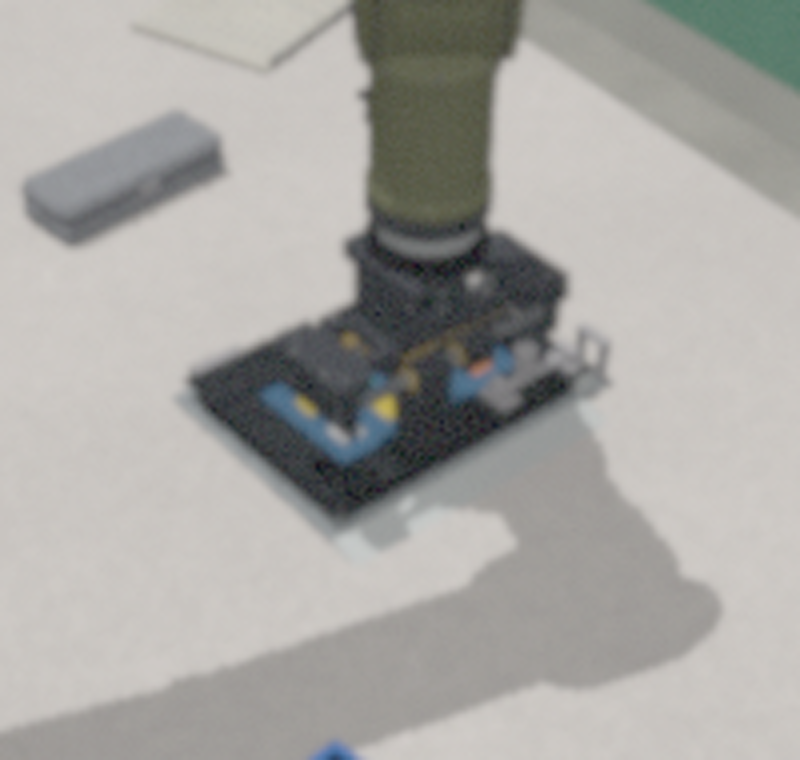

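View pics/w18.png

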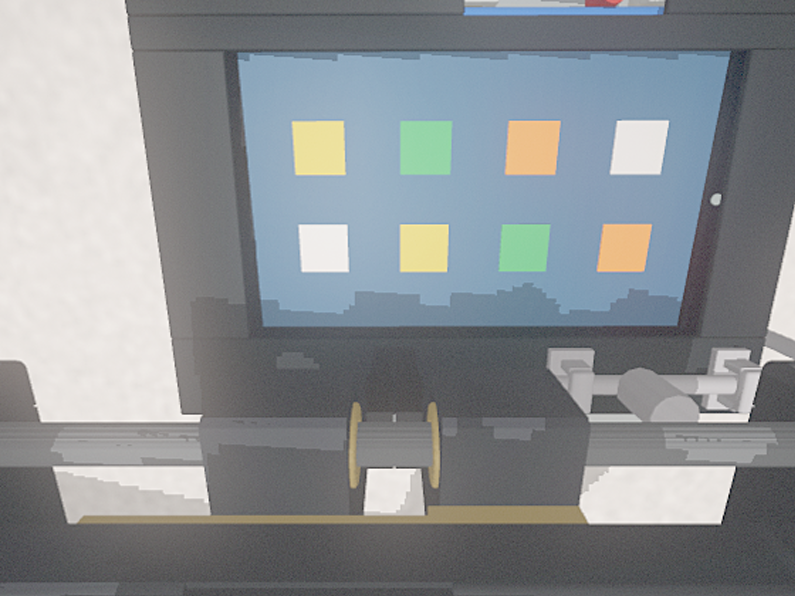

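Emit:
servo_tool --deltas '[{"dx":0,"dy":0,"dz":0.06,"ax":0,"ay":0,"az":0,"hand":0},{"dx":0,"dy":0,"dz":0.12,"ax":0,"ay":0,"az":0,"hand":0},{"dx":0,"dy":0,"dz":0.17,"ax":0,"ay":0,"az":0,"hand":0},{"dx":0,"dy":0,"dz":0.2,"ax":0,"ay":0,"az":0,"hand":0},{"dx":0,"dy":0,"dz":0.2,"ax":0,"ay":0,"az":0,"hand":0}]'

```text
clock: 19.2
tool_pos: [0.5433, 0.0218, 0.0472]
eef_rot: [0.683, 0.73, 0.0, 0.002]
contact_force: [-7.9, -1.8, 39.3]
opening: 0.003
```

```bash
python3 look.py 19
```

```text
t 19.2 tcp [-30.8 -59.4  47.2] op 0.003 F [-7.9 -1.8 39.3] yaw [0.998 0.066 0.003]
```

Emit:
servo_tool --deltas '[{"dx":0,"dy":0,"dz":-0.3,"ax":0,"ay":0,"az":0,"hand":0},{"dx":0,"dy":0,"dz":-1.0,"ax":0,"ay":0,"az":0,"hand":20},{"dx":-0.2,"dy":0.4,"dz":-1.8,"ax":0,"ay":0,"az":0,"hand":40},{"dx":-0.4,"dy":0.8,"dz":-2.4,"ax":0,"ay":0,"az":0,"hand":40},{"dx":-0.5,"dy":0.9,"dz":-2.6,"ax":0,"ay":0,"az":0,"hand":40},{"dx":-0.5,"dy":0.9,"dz":-2.6,"ax":0,"ay":0,"az":0,"hand":40}]'

```text
clock: 19.95
tool_pos: [0.5985, -0.0054, 0.1987]
eef_rot: [0.684, 0.729, -0.0, 0.0]
contact_force: [-0.4, 1.0, -0.1]
opening: 0.455
```

```bash
python3 look.py 20 wrist side
```

```text
t 19.95 tcp [ 22.5 -90.  198.7] op 0.455 F [-0.4  1.  -0.1] yaw [ 0.998  0.064 -0.   ]
```

View pics/w20.png

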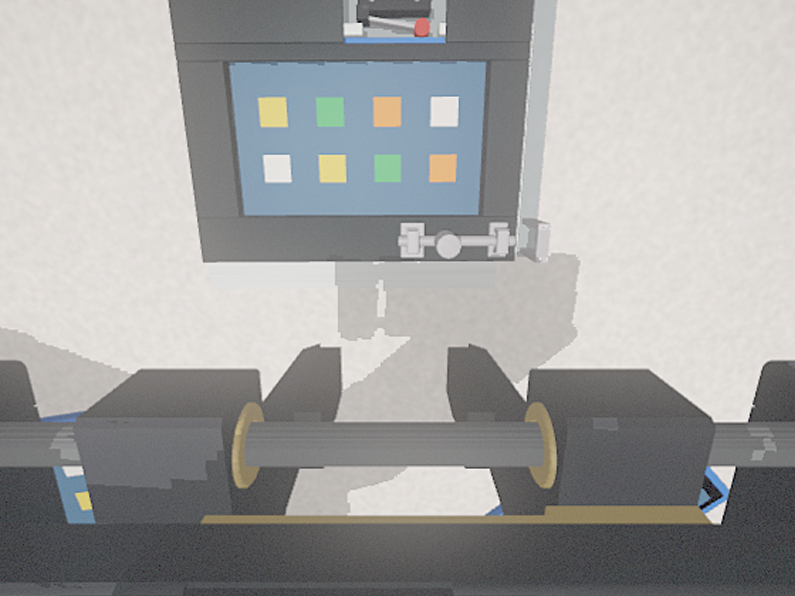

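View pics/s20.png

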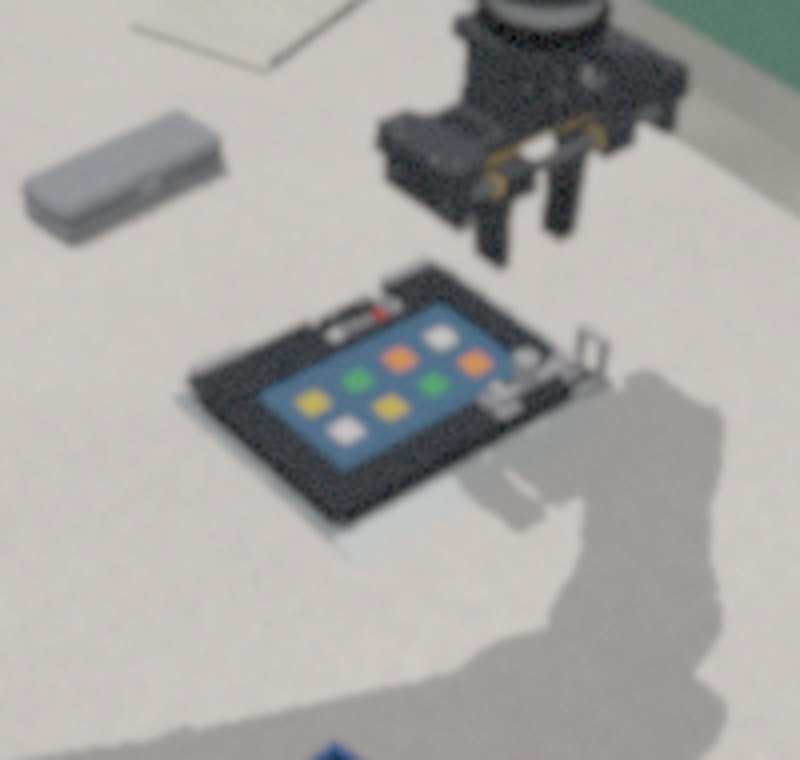

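Run:
```python
from mv import *
m=load('w20'); f=lambda u,v,z:w2k(onplane(m,u/1.42,v/1.42,z/1e3)).round(1)
print('knob',f(448,245,52),'knob base side',f(448,232,52),'edge SW',f(204,262,22),'edge SE',f(516,262,22),'guideL',f(400,240,35),f(424,240,35),'bolt end',f(517,240,30))
k=f(448,245,52)
print(plan(k2w(58,k[1],110)).round(2),plan(k2w(58,k[1],69)).round(2))
```

```text
knob [ 57.4 -63.   52. ] knob base side [ 57.1 -54.7  52. ] edge SW [-113.7  -80.1   22. ] edge SE [110.7 -80.3  22. ] guideL [ 27.  -62.4  35. ] [ 43.3 -62.4  35. ] bolt end [107.8 -63.2  30. ]
[ 0.44  0.62  1.45 -0.04  0.    0.01] [ 0.44  0.62  2.14 -0.04  0.    0.01]
```

Emit:
servo_tool --deltas '[{"dx":0.25,"dy":0.35,"dz":0.5,"ax":0,"ay":0,"az":0,"hand":40},{"dx":0.44,"dy":0.62,"dz":1.0,"ax":0,"ay":0,"az":0,"hand":40},{"dx":0.44,"dy":0.62,"dz":1.4,"ax":0,"ay":0,"az":0,"hand":40},{"dx":0.44,"dy":0.62,"dz":1.4,"ax":0,"ay":0,"az":0,"hand":40}]'

```text
clock: 20.55
tool_pos: [0.6312, 0.0243, 0.1117]
eef_rot: [0.683, 0.731, -0.003, -0.002]
contact_force: [0.4, 0.0, 0.7]
opening: 0.454
```

```bash
python3 look.py 21 wrist
```

```text
t 20.55 tcp [ 57.1 -62.6 111.7] op 0.454 F [0.4 0.  0.7] yaw [ 0.998  0.068 -0.007]
```

View pics/w21.png

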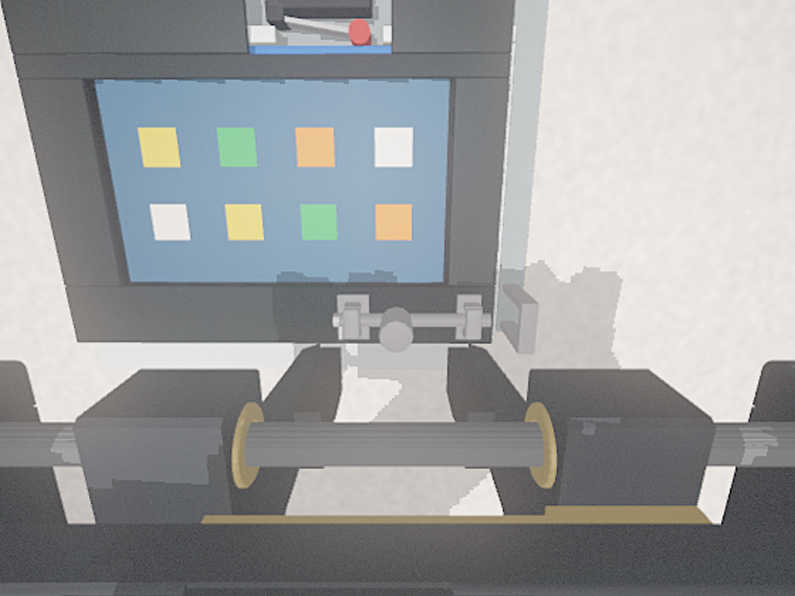

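Emit:
servo_tool --deltas '[{"dx":0,"dy":0,"dz":0,"ax":0,"ay":0,"az":0,"hand":28},{"dx":0,"dy":0,"dz":0.2,"ax":0,"ay":0,"az":0,"hand":28},{"dx":0,"dy":0,"dz":0.5,"ax":0,"ay":0,"az":0,"hand":28},{"dx":0,"dy":0,"dz":0.73,"ax":0,"ay":0,"az":0,"hand":28},{"dx":0,"dy":0,"dz":0.73,"ax":0,"ay":0,"az":0,"hand":28}]'

```text
clock: 21.22
tool_pos: [0.6332, 0.0237, 0.0695]
eef_rot: [0.684, 0.73, -0.001, -0.001]
contact_force: [0.1, -0.0, -0.9]
opening: 0.322
```

```bash
python3 look.py 22 side
```

```text
t 21.225 tcp [ 59.  -63.3  69.5] op 0.322 F [ 0.1 -0.  -0.9] yaw [ 0.998  0.065 -0.003]
```

View pics/s22.png

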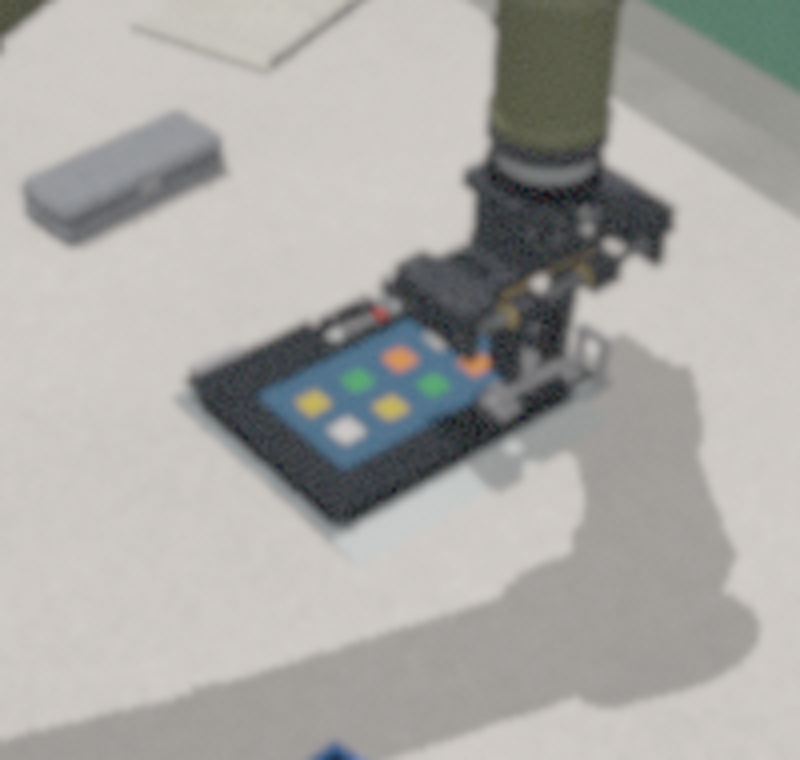

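Emit:
servo_tool --deltas '[{"dx":0,"dy":0.1,"dz":0,"ax":0,"ay":0,"az":0,"hand":28},{"dx":0,"dy":0.2,"dz":0,"ax":0,"ay":0,"az":0,"hand":28},{"dx":0,"dy":0.3,"dz":0,"ax":0,"ay":0,"az":0,"hand":28},{"dx":0,"dy":0.36,"dz":0,"ax":0,"ay":0,"az":0,"hand":28},{"dx":0,"dy":0.4,"dz":0,"ax":0,"ay":0,"az":0,"hand":28},{"dx":0,"dy":0.4,"dz":0,"ax":0,"ay":0,"az":0,"hand":28}]'

```text
clock: 22.02
tool_pos: [0.6559, 0.0256, 0.0712]
eef_rot: [0.683, 0.73, -0.002, -0.002]
contact_force: [-6.9, -0.5, 4.4]
opening: 0.318
```

```bash
python3 look.py 23
```

```text
t 22.025 tcp [ 81.8 -62.9  71.2] op 0.318 F [-6.9 -0.5  4.4] yaw [ 0.998  0.066 -0.005]
```

Emit:
servo_tool --deltas '[{"dx":0,"dy":0.05,"dz":0,"ax":0,"ay":0,"az":0,"hand":28},{"dx":0,"dy":0.06,"dz":0,"ax":0,"ay":0,"az":0,"hand":28},{"dx":0,"dy":-0.05,"dz":0,"ax":0,"ay":0,"az":0,"hand":28},{"dx":0,"dy":-0.08,"dz":-0.2,"ax":0,"ay":0,"az":0,"hand":28},{"dx":0,"dy":-0.08,"dz":-0.8,"ax":0,"ay":0,"az":0,"hand":28},{"dx":-0.4,"dy":-0.3,"dz":-1.6,"ax":0,"ay":0,"az":0,"hand":28},{"dx":-0.7,"dy":-0.8,"dz":-2.4,"ax":0,"ay":0,"az":0,"hand":28},{"dx":-0.8,"dy":-0.9,"dz":-2.6,"ax":0,"ay":0,"az":0,"hand":28},{"dx":-0.8,"dy":-0.9,"dz":-2.6,"ax":0,"ay":0,"az":0,"hand":28}]'

```text
clock: 23.15
tool_pos: [0.6085, -0.0263, 0.2283]
eef_rot: [0.684, 0.729, 0.001, 0.001]
contact_force: [1.3, 0.1, 0.2]
opening: 0.316
```

```bash
python3 look.py 24 wrist side
```

```text
t 23.15 tcp [  31.1 -111.6  228.3] op 0.316 F [1.3 0.1 0.2] yaw [0.998 0.064 0.003]
```

View pics/w24.png

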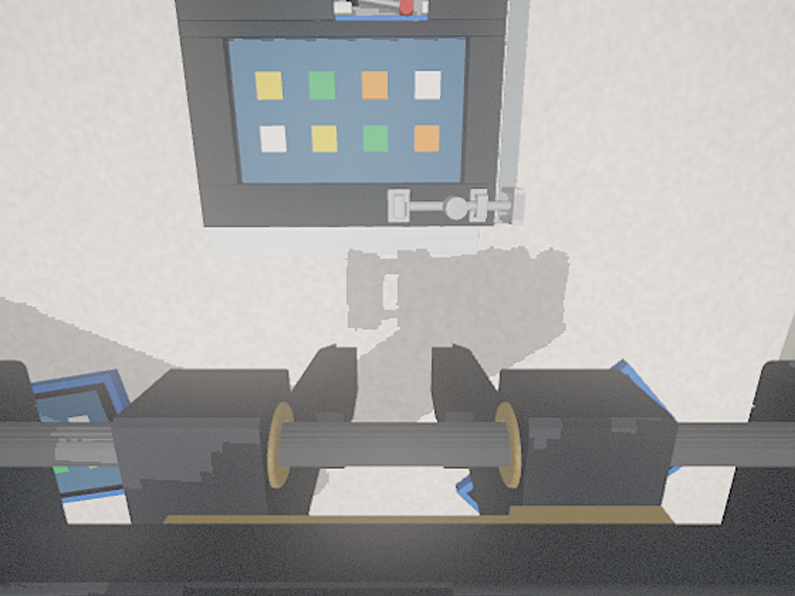

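View pics/s24.png

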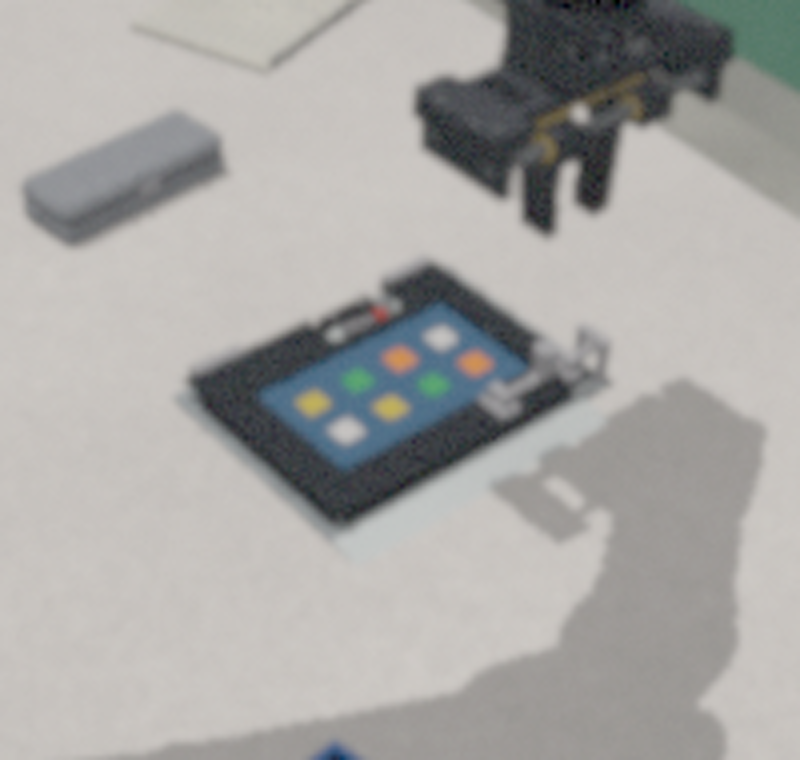

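Run:
```python
from mv import *
m=load('w24'); f=lambda u,v,z:w2k(onplane(m,u/1.42,v/1.42,z/1e3)).round(1)
print('knob',f(456,208,52),'edge',f(204,227,22),f(497,225,22),'tablet blue N edge in gap L/R',f(336,18,16),f(427,18,16),'roller',f(405,7,12))
crop(m['p'],220,0,320,40,7,'pics/w24a.png')
```

```text
knob [ 75.1 -63.7  52. ] edge [-114.4  -80.2   22. ] [111.9 -78.9  22. ] tablet blue N edge in gap L/R [-7.8 62.8 16. ] [55.2 62.8 16. ] roller [40.1 70.8 12. ]
```

View pics/w24a.png

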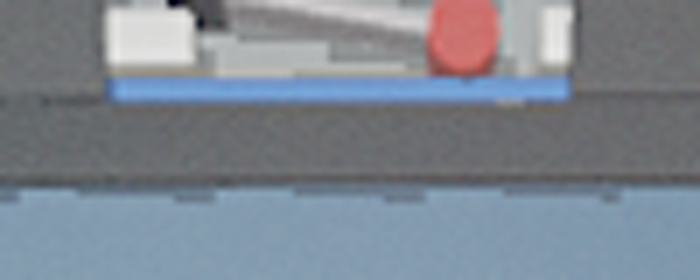

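Run:
```python
from plant import r
print(r.finish_job())
```

```text
the job is handed in; nothing more can be done
None
```

I fitted the blue-cased tablet into the kiosk, closed the bezel frame over it and pushed the bolt home. I handed the job in at about 23 s of the 72 s allowed, but it returned no verdict. I never read the lever or frame joints directly, so those results come from the camera images.

**What I did:** I pushed the leftmost tablet along x on the desk, then slid it over the lip with both open fingers until it pressed against the back rail and the end rail. I swung the frame down from behind, then pushed the bolt knob along +x to its stop.

**Last checks, in kiosk coordinates:**

| Part | Measured | Target |
|---|---|---|
| Tablet centre, measured before the frame was shut | (-0.4, 2.7) mm | (0, 2.5) mm |
| Tablet angle to the rails | under 0.01 rad | below 0.03 rad |
| Frame free edge | lies at y ≈ -80 mm on the 22 mm shut plane | y = -80 mm, top at 22 mm |
| Bolt knob travel, from a start of 0 to 3 mm | about 17.7 mm | bolt past 14 mm |

- **Switch lever:** the last close-up shows the tablet's edge against the back rail and the roller pushed back into its gap.
- **Bystanders:** the arm did not go near the mouse, glasses case or sign. I did not measure where they ended up.

**What went wrong along the way:**
- The first x push rode up on the tablet's edge because the fingertips were about 5 mm too high, with an upward force of about 17 N. I backed off, lowered the tool and redid it.
- The final press on the frame reached 39 N at the fingertips, more than I intended. That is close to the 40 N limit set for the arm and gripper body.

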